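Calibration plate into the note counter

ROBOT

A 6-joint arm with a two-finger parallel gripper is mounted at the origin on the work surface. World frame = base frame: x ahead of the robot, y to its left, z up, the work surface at z = 0. Lengths are in m, angles in degrees, forces in N, time in s.
With the tool pointing down it reaches from about 0.35 to 0.775 m from the base axis. Payload 7.3 kg.
Tool frame: the origin (TCP) lies on the centre line of the jaws, within the pads' length; the fingertips stand 22 mm ahead of it and the grasp point (between the pads) lies 3 mm ahead of it; x points along the fingers, z is the direction in which the jaws open and shut, and the axes are right-handed (so a half turn about x gives the same grasp; the last joint's range is limited). The gripper opens to 92 mm and grips with 3 to 60 N. Pads are 19 mm wide; open, the fingers measure 130 mm over their backs; the gripper's body (75 mm by 190 mm) begins 47 mm behind the grasp point.
Start: joints at [-73.51, 19.595, 87.324, -0, 73.075, -8.365], TCP at [0.221, -0.476, 0.226] pointing down, gripper open.
Joint ranges: [-145.02, 145.02], [-44.19, 115.74], [2.07, 154.8], [-57.11, 237.11], [16.16, 152.29], [-177.93, 177.93]. Speed limits (degrees/s): [147.25, 147.25, 180, 180, 180, 180].

INTERFACE

Orientations are given as [roll, pitch, yaw] about the fixed x, y, z axes, in that order (R = Rz(yaw) Ry(pitch) Rx(roll)).
In Python, from bench import bot, imaging gives the robot as it stands.
- The arm moves only by the tool move_arm, never from a script. Its arguments are lists of equal length, an entry for each row: "translation": the shift along the tool's x, y, z in cm, a list of three; "spin": the turn about the tool's x in rad. A call has 1 to 20 rows; each row is the pose to reach, as a shift and turn from the pose commanded when the call began, along the tool's axes at that moment; what a row does not reach only later rows make up. A row lasts 1/12 s, in which the tool goes at most 41.7 mm and 7.16 degrees, less where a joint would pass 70% of its speed; a pose out of reach is approached as far as the arm can. A call with a gripper value outside its range is refused whole. "claw" is the opening, from 0 (shut) to 1 (fully open), set as the call begins (left out, the last holds). The fingers move at their own pace and stop on an object; "newtons" is the grip in N (left out, the last holds). Time passes only in rows, so rows that repeat a pose let the fingers close. It gives the time, the measured TCP pose, the force and the opening at its end, in the units of the state.
- bot.get_state(): the state, without advancing time (a new reading comes with each control period).
- imaging.camera(name): name is "scene" or "top" or "wrist"; returns a dict with "color" (384x512x3 uint8, blue, green, red), "depth" (384x512 float32, m along the optical axis (not along the pixel's ray), 0 where there is no reading), "fx", "fy", "cx", "cy" (pixels), "dist_coeffs" ([k1, k2, p1, p2, k3] as OpenCV has them; the pictures are not rectified), "R" (3x3) and "t" (3): a world point X has camera coordinates R X + t. Camera axes: x right, y down, z forward; pixel columns grow to the right and rows downward; lengths in m; the calibration is good to about 2 mm. A picture is of the moment at which its call begins.
- bot.sign_off(): hands the job in, once; it reports no verdict.
The state is a dict: "time": time; "joint_pos": joint angles; "joint_velocities": joint speeds; "tau": joint torques, N m; "tool_pos": TCP position; "tool_rot": TCP orientation; "wrist_force": force on the tool from outside, world axes, zero at the start; "ft_torque": the same for the moment, N m; "finger_gap": finger opening in m.
Only numpy, scipy, OpenCV 4.12 (cv2) and the standard library are available. Lean on these libraries where they do the work, as an engineer would, in place of code of your own. Each camera call takes 0.05 s, during which the arm holds its last target.

TASK

The note counter needs its orange calibration plate, which lies in the shallow groove on top of the grey cash drawer unit, where it cannot be gripped. Slide it out past the open end of the groove until it overhangs well enough to grip, lift it off, rest it flat on the rubber-topped block and let go, so that you can take it again by its middle. Then lay it flat inside the feed tray on the counter without dropping it in, and leave the small things on the desk where they are.

Things in the scene. Friction and masses are not known exactly. Their poses are not given: they have to be found in the camera images.
- plate_mid (a point): Centre (half-way up) of the orange plastic calibration plate, 160 long (its x) x 56 wide (its y) x 5 mm thick (its z), about 60 to 130 g, with a black stripe near each end; both ends are alike. It starts lying flat in the groove, its x along the groove, fully on the drawer unit.
- groove_end (a point): Middle of the open end of the groove, at the height of the groove floor, 90 mm above the desk. x points along the groove, away from the open end, into the unit; y is across. The plate starts with its centre 95 to 125 mm inside this edge, so at least 65 mm of groove floor is free behind its far end, to push it from there.
- drawer_unit: Fixed grey cash drawer box, 280 long (x) x 130 wide x 90 mm high; origin at the foot of its open end, axes as groove_end. The groove on top is 68 mm wide and 272 mm long with a flat level floor; black lips 6 mm high stand along both sides and across the closed far end. At the open end the floor stops at a sheer edge, and the desk below is clear.
- plate: The same orange plate; origin at the centre of its underside (2.5 mm below plate_mid), same axes.
- rest_block: Fixed steel block with a black rubber top, 110 long (its x) x 34 wide (its y) x 50 mm high; origin at the centre of its foot. A plate laid along it sticks out 11 mm on both sides, so it can be taken there by its long edges with the fingertips reaching below it.
- rest_top (a point): Centre of the rubber top of the rest block, 50 mm above the desk; x along the block's length.
- tray (a point): Centre of the feed tray floor, 125 mm above the desk. Inside, the tray is 170 mm long (y) and 66 mm wide (x), with walls 10 mm high, 6 to 7 mm thick. In the middle of both long sides is a finger gap 60 mm long: no side wall, and no floor beyond 17 mm from the centre line, down to the deck 40 mm below. Fingers holding the plate by the middle of its long edges go down there; nearer its ends they hit the walls.
- counter: Note counter that carries the feed tray: a fixed black and grey machine, 250 (x) x 210 mm (y); origin on the desk straight below the tray centre, same axes. Its black deck is 85 mm above the desk. A grey housing 180 mm high (above the desk) begins 94 mm from the tray centre on the +x side.
- mouse: Black computer mouse, 100 x 58 x 32 mm, loose; leave it. Origin under its centre.
- tape_roll: Amber roll of tape, 90 mm across, 40 mm high, loose; leave it. Origin under its centre.
- stapler: Blue and black stapler, 130 x 34 x 46 mm, loose; leave it. Origin under its centre.
- stamp: Rubber stamp with red handle, 60 x 35 mm foot, 78 mm high, loose; leave it. Origin under its centre.
- calculator: Grey desk calculator, 150 x 85 x 17 mm, loose; leave it. Origin under its centre.
- pen_cup: Blue cup of pens, 76 mm across, 145 mm high, loose; leave it. Origin under its centre.
Things that resemble listed ones, but are neither listed nor needed, are in the scene too. Of the things that look like the plate, the larger one is meant. What is shaped like the rest_block but white is not meant.

How it is judged (in metres and radians):
On the way, in this order (a step that is already met when the one before it is completed fails the run):
1. the plate lies flat, still on the drawer unit, with 35 mm or more of it past the open end of the groove (x of plate_mid in the frame of groove_end between -0.01 and 0.045 m and z of plate_mid in the frame of groove_end below 0.008 m and angle between plate's own z axis and vertical below 0.1 rad), for 0.2 s.
2. the plate rests flat on the rest block, let go and still (contact force between plate and rest_block above 0.2 N and contact force between the fingers and plate below 0.05 N and linear speed of plate below 0.03 m/s and angle between plate's own z axis and vertical below 0.12 rad), for 0.2 s.
At the end, for the whole second after the job is handed in: The plate lies flat (within 3 degrees) on the floor of the feed tray, inside its walls (centre within 10 mm of the tray's centre each way, less than 4 mm above its seat), along the tray, released and at rest (x of plate_mid in the frame of tray between -0.01 and 0.01 m and y of plate_mid in the frame of tray between -0.01 and 0.01 m and z of plate_mid in the frame of tray between -0.002 and 0.006 m and angle between plate's own z axis and vertical below 0.05 rad and angle between the x axis of plate and the y axis of tray, either way round below 0.15 rad and contact force between the fingers and plate below 0.05 N and linear speed of plate below 0.02 m/s); the robot touches nothing.
It fails at once if the plate is let go over the tray with its underside more than about 20 mm above the tray floor (horizontal distance between plate_mid and tray below 0.04 m and z of plate_mid in the frame of tray above 0.0225 m and contact force between the fingers and plate below 0.05 N).
It fails at once if a bystander is moved by more than 30 mm (distance of any of mouse, tape_roll, stapler, stamp, calculator, pen_cup from where it was at the start of the episode above 0.03 m).
It also fails if it takes over 69 s, if anything falls off the work surface, if the arm or the gripper's body presses on something with over 40 N, if the wrist force passes 120 N, or if a joint passes its speed limit or range.

## Working session

There is one attempt and no reset: what is moved stays moved. The work goes in short steps, Python scripts to look and compute and a tool call to move; the robot and the scene stay as the last step left them, time stands still between calls to the robot, and variables do not carry over. Pictures are saved under pics/ and viewed, and the job is handed in when it is done.

Besides the shell and the picture viewer there is one more tool, called as name(argument=value, ...) on one line, values as JSON. move_arm: Moves the arm, as the interface text tells. Its arguments: {"type":"object","properties":{"translation":{"type":"array"},"spin":{"type":"array"},"claw":{"type":"number"},"newtons":{"type":"number"}},"required":["translation","spin"]}

```bash
ls; mkdir -p pics
python3 - <<'E'
from bench import bot, imaging
import cv2
print(bot.get_state())
for n in ("scene","top","wrist"):
    c=imaging.camera(n); cv2.imwrite(f"pics/{n}0.png",c["color"])
    print(n,c["fx"],c["fy"],c["cx"],c["cy"],c["dist_coeffs"],c["R"],c["t"])
E
```

```text
pics
{'time': 0.0, 'joint_pos': array([-7.35110793e+01,  1.96381229e+01,  8.73773853e+01, -1.66020102e-03,
        7.30734952e+01, -8.36583365e+00]), 'joint_velocities': array([-0.05771486,  0.0744523 , -0.01654659,  0.00930573, -0.07578208,
        0.03718882]), 'tau': array([-1.68576635e-04, -4.31240201e+01, -2.44218206e+01,  7.17753125e-02,
        5.59608615e-02, -1.60040913e-04]), 'tool_pos': array([ 0.22055811, -0.47597666,  0.22492874]), 'tool_rot': array([172.65602573,  89.91098243, 107.51126462]), 'wrist_force': array([0.46997062, 1.77521041, 0.02513817]), 'ft_torque': array([-0.02489127, -0.02770267,  0.03147526]), 'finger_gap': 0.09169727810502383}
scene 364.2639446333808 364.2639446333808 253.94067103160856 193.03436224334573 [-0.06729696  0.          0.          0.          0.        ] [[ 0.7263005   0.68737032  0.0031013 ]
 [ 0.56477642 -0.59417942 -0.57269399]
 [-0.39181012  0.41769948 -0.81976336]] [-0.37959696 -0.28221037  1.43193991]
top 449.04057290007154 449.04057290007154 251.8971237283083 190.24236225650884 [-0.04793392  0.          0.          0.          0.        ] [[ 0.00862224 -0.99988878 -0.01216862]
 [-0.98705215 -0.00656112 -0.16026539]
 [ 0.16016773  0.01339291 -0.98699895]] [-0.02706838  0.58580931  1.3543341 ]
wrist 286.29589295573925 286.29589295573925 257.231477453488 193.82727038944398 [-0.00140995  0.          0.          0.          0.        ] [[ 0.42090281 -0.90710385 -0.00185391]
 [-0.87479084 -0.40644829  0.26370585]
 [-0.23996211 -0.10937275 -0.96460136]] [-0.52510757 -0.03416465  0.38980063]
```

View pics/scene0.png

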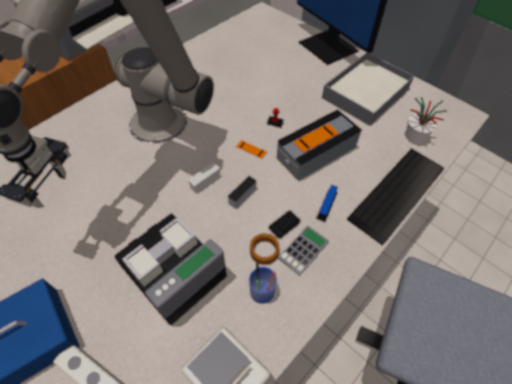

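View pics/top0.png

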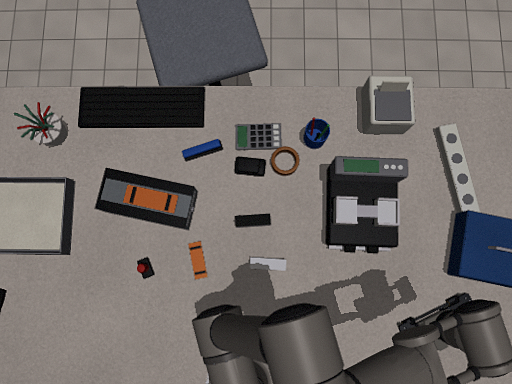

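View pics/wrist0.png

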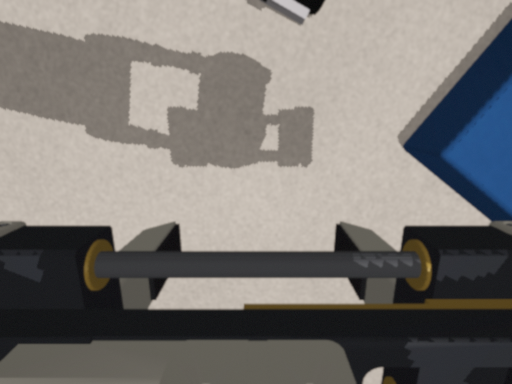

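Top view: the orange things are at (150,198) in the groove and (197,260) on the desk. The one in the groove is the larger, so it is the plate. The blocks are black at (252,220), which is meant, and white at (267,264), which is not. The counter tray is at (366,211). I'll confirm these in crops and measure.

```bash
cat > h.py <<'E'
import numpy as np, cv2
from bench import bot, imaging
def K(c): return np.array([[c["fx"],0,c["cx"]],[0,c["fy"],c["cy"]],[0,0,1.]])
def ray(c,px):
    u=cv2.undistortPoints(np.array(px,float).reshape(-1,1,2),K(c),np.array(c["dist_coeffs"])).reshape(-1,2)
    d=np.c_[u,np.ones(len(u))]@np.array(c["R"]); o=-np.array(c["R"]).T@np.array(c["t"]); return o,d
def onz(c,px,z):
    o,d=ray(c,px); return o+d*((z-o[2])/d[:,2])[:,None]
def proj(c,X):
    r=cv2.Rodrigues(np.array(c["R"]))[0]
    return cv2.projectPoints(np.array(X,float).reshape(-1,1,3),r,np.array(c["t"]),K(c),np.array(c["dist_coeffs"]))[0].reshape(-1,2)
def blobs(mask,amin=40):
    cs,_=cv2.findContours(mask.astype(np.uint8),cv2.RETR_EXTERNAL,cv2.CHAIN_APPROX_NONE)
    return [k for k in cs if cv2.contourArea(k)>amin]
def orange(c):
    h=cv2.cvtColor(c["color"],cv2.COLOR_BGR2HSV)
    m=((h[...,0]>5)&(h[...,0]<18)&(h[...,1]>190)&(h[...,2]>130)).astype(np.uint8)
    return m
E
python3 - <<'E'
from h import *
c=imaging.camera("top"); im=c["color"]
a=cv2.resize(im[155:240,85:210],None,fx=6,fy=6,interpolation=cv2.INTER_CUBIC)
cv2.imwrite("pics/c1.png",a)
a=cv2.resize(im[145:260,310:420],None,fx=5,fy=5,interpolation=cv2.INTER_CUBIC)
b=cv2.resize(im[205:280,225:295],None,fx=5,fy=5,interpolation=cv2.INTER_CUBIC)
cv2.imwrite("pics/c2.png",a);cv2.imwrite("pics/c3.png",b)
m=cv2.morphologyEx(orange(c),cv2.MORPH_CLOSE,np.ones((7,7)))
for k in blobs(m):
    r=cv2.minAreaRect(k); print(r, onz(c,[r[0]],0.095)); print(onz(c,cv2.boxPoints(r),.095))
d=c["depth"]
for p in [(150,198),(165,200),(115,185),(252,220),(366,211),(345,210),(366,230)]:
    o,dd=ray(c,[p]); print(p,(o+dd*d[p[1],p[0]])[0])
E
```

```text
((195.7159881591797, 250.68801879882812), (16.994117736816406, 11.180341720581055), 79.69515228271484) [[0.39601466 0.14136291 0.095     ]]
[[0.41747783 0.16283748 0.095     ]
 [0.42369351 0.1302736  0.095     ]
 [0.37466155 0.1200153  0.095     ]
 [0.36848385 0.15239737 0.095     ]]
((150.05416870117188, 198.2509002685547), (51.70537567138672, 17.376745223999023), 12.264772415161133) [[0.55167686 0.28413282 0.095     ]]
[[0.5419168  0.36638722 0.095     ]
 [0.59409505 0.3578892  0.095     ]
 [0.56140769 0.20215517 0.095     ]
 [0.50982281 0.21148487 0.095     ]]
(150, 198) [0.55218505 0.2838954  0.09678996]
(165, 200) [0.54686318 0.23877556 0.09367681]
(115, 185) [0.59257283 0.39540128 0.08945923]
(252, 220) [ 0.49229237 -0.02379337  0.05347865]
(366, 211) [ 0.51394365 -0.35744982  0.12630905]
(345, 210) [ 0.51641171 -0.29591204  0.12706183]
(366, 230) [ 0.46157486 -0.36579757  0.08468265]
```

View pics/c1.png

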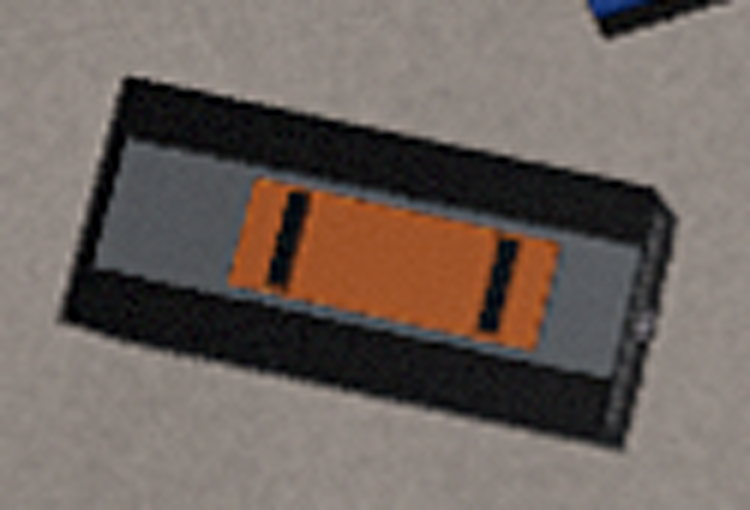

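View pics/c2.png

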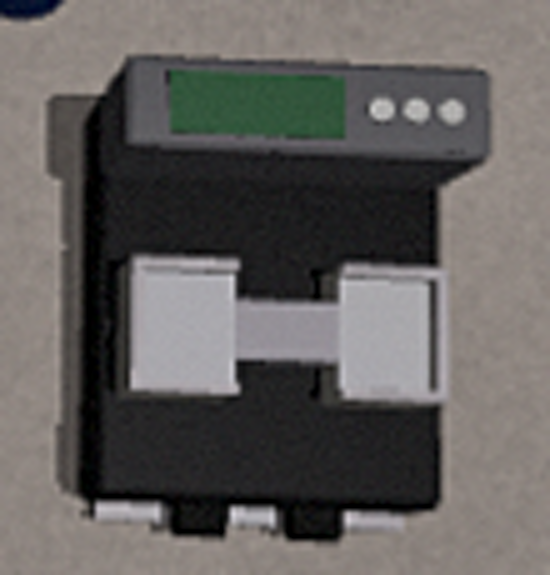

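View pics/c3.png

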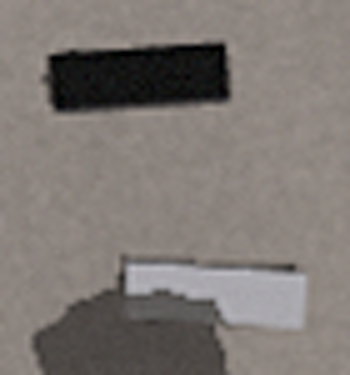

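The crop shows the plate (the larger orange piece, with stripes) lying in the groove. The black lip closes the left end and the open end is on the right, near top pixel (190,207). Next I'll measure the groove, block and tray precisely.

```bash
cat >> h.py <<'E'
from scipy.spatial.transform import Rotation as Ro
def tool(s=None):
    s=s or bot.get_state(); r=Ro.from_euler("xyz",s["tool_rot"],degrees=True).as_matrix(); return np.array(s["tool_pos"]),r,s
E
python3 - <<'E'
from h import *
p,r,s=tool(); print("toolR\n",r.round(3))
c=imaging.camera("top"); im=c["color"]; 
cr=lambda L,x0,y0,f:[(x0+(x+.5)/f-.5,y0+(y+.5)/f-.5) for x,y in L]
# groove
g=onz(c,cr([(640,245),(607,378),(125,140),(92,270)],85,155,6),.09); print("groove floor approx\n",g.round(4))
o=onz(c,cr([(655,188),(622,448),(127,80),(62,320)],85,155,6),.096); print("lip outer\n",o.round(4))
# block
h=cv2.cvtColor(im,cv2.COLOR_BGR2HSV)
sub=np.zeros(im.shape[:2],np.uint8); sub[208:232,228:278]=1
k=max(blobs((h[...,2]<50)&(sub>0)),key=cv2.contourArea); R=cv2.minAreaRect(k); print(R)
b=onz(c,cv2.boxPoints(R),.05); print("block",b.round(4),b.mean(0))
sub[:]=0; sub[190:232,330:402]=1
m=(h[...,2]>110)&(sub>0)
cv2.imwrite("pics/m.png",cv2.resize(m.astype(np.uint8)*255,None,fx=1,fy=1))
for k in blobs(m):
    R=cv2.minAreaRect(k); print("tray",R,onz(c,cv2.boxPoints(R),.135).round(4).tolist(),onz(c,[R[0]],.125))
sc=imaging.camera("scene"); si=sc["color"]
cv2.imwrite("pics/s1.png",cv2.resize(si[100:205,220:370],None,fx=5,fy=5,interpolation=cv2.INTER_CUBIC))
cv2.imwrite("pics/s2.png",cv2.resize(si[210:325,110:235],None,fx=5,fy=5,interpolation=cv2.INTER_CUBIC))
E
```

```text
toolR
 [[-0.     0.907  0.42 ]
 [ 0.001  0.42  -0.907]
 [-1.     0.    -0.001]]
groove floor approx
 [[0.562  0.1602 0.09  ]
 [0.4945 0.1748 0.09  ]
 [0.6143 0.4263 0.09  ]
 [0.5472 0.4392 0.09  ]]
lip outer
 [[0.5901 0.1526 0.096 ]
 [0.4591 0.1653 0.096 ]
 [0.6444 0.4251 0.096 ]
 [0.5208 0.4508 0.096 ]]
((252.32174682617188, 219.93389892578125), (11.186026573181152, 35.00627136230469), 87.1375961303711)
block [[ 0.507   0.0302  0.05  ]
 [ 0.5132 -0.0777  0.05  ]
 [ 0.4787 -0.0795  0.05  ]
 [ 0.4725  0.028   0.05  ]] [ 0.49285978 -0.02472787  0.05      ]
tray ((368.5, 210.49998474121094), (40.99999237060547, 64.99998474121094), 90.0) [[0.5741, -0.2695, 0.135], [0.5754, -0.4601, 0.135], [0.4555, -0.455, 0.135], [0.4544, -0.267, 0.135]] [[ 0.51561197 -0.36514676  0.125     ]]
```

View pics/s1.png

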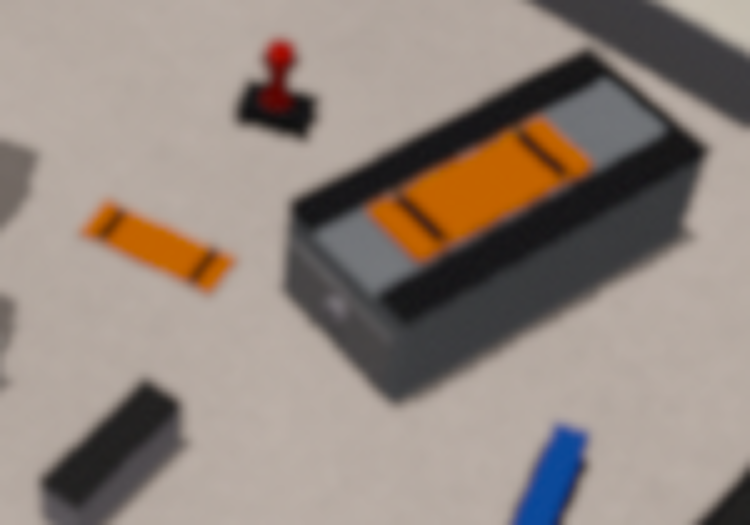

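View pics/s2.png

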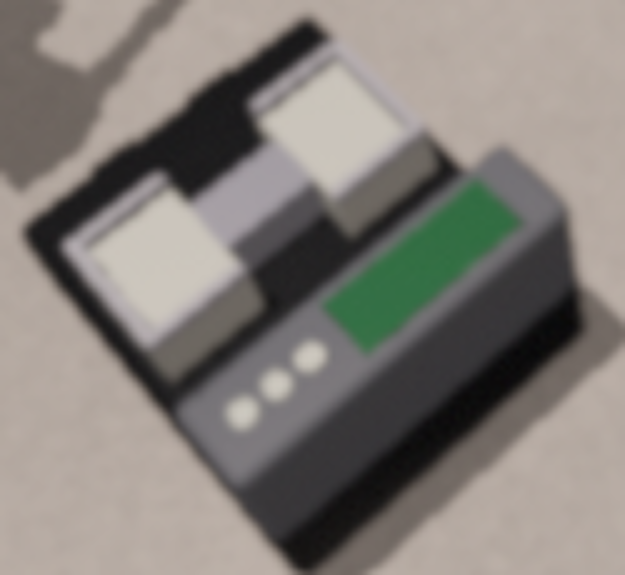

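```bash
cat >> h.py <<'E'
def go(xyz,jaw):
    """shift (tool axes, cm) and spin (rad) from now to TCP xyz with jaw axis at world yaw jaw deg (mod 180)"""
    p,r,s=tool(); d=(np.array(xyz)-p)@r*100
    z=r[:,2]; a=np.degrees(np.arctan2(z[1],z[0])); dy=(jaw-a+90)%180-90
    print("t %.2f"%s["time"],"pos",p.round(4),"jaw %.1f"%a,"-> shift cm",d.round(2),"spin %.4f"%-np.radians(dy),"F",np.round(s["wrist_force"],1),"gap %.4f"%s["finger_gap"],"j",np.round(s["joint_pos"],0))
GE=np.array([.528,.1675,.09]); U=np.array([np.cos(np.radians(78.5)),np.sin(np.radians(78.5)),0])
E
python3 - <<'E'
from h import *
q=GE+U*.23; q[2]=.25; go(q,-11.5)
E
```

```text
t 0.30 pos [ 0.2206 -0.4763  0.2254] jaw -65.1 -> shift cm [ -2.43  68.58 -64.02] spin -0.9363 F [-0.2 -0.3  1.5] gap 0.0918 j [-74.  20.  87.   0.  73.  -8.]
```

move_arm(translation=[[-2.4,2,-2],[-2.4,6,-5.6],[-2.4,10,-9.3],[-2.4,13,-12.1],[-2.4,16,-14.9],[-2.4,19,-17.7],[-2.4,22,-20.5],[-2.4,25,-23.3],[-2.4,28,-26.1],[-2.4,31,-28.9],[-2.4,34,-31.7],[-2.4,37,-34.5],[-2.4,40,-37.3],[-2.4,43,-40.1],[-2.4,46,-42.9],[-2.4,49,-45.7],[-2.4,52,-48.5],[-2.4,55,-51.3],[-2.4,58,-54.1],[-2.4,61,-56.9]], spin=[0,-0.05,-0.1,-0.15,-0.2,-0.25,-0.3,-0.35,-0.4,-0.45,-0.5,-0.55,-0.6,-0.65,-0.7,-0.75,-0.8,-0.85,-0.9,-0.936], claw=0, newtons=20)

```text
time: 1.97
tool_pos: [0.5299, 0.2853, 0.2495]
tool_rot: [-68.5, 90.0, -79.9]
wrist_force: [0.4, -0.2, 0.5]
finger_gap: 0.0006
```

Run:
```python
from h import *
q=GE+U*.23; q[2]=.25; go(q,-11.5)
```

```text
t 1.97 pos [0.5299 0.2853 0.2495] jaw -11.4 -> shift cm [-0.06 11.41  2.19] spin 0.0026 F [ 0.4 -0.2  0.5] gap 0.0006 j [21. 27. 72. -0. 81. 32.]
```

move_arm(translation=[[0,3,0.6],[0,6,1.2],[0,9,1.7],[0,10.3,2],[0,10.3,2],[0,10.3,2],[0,10.3,2]], spin=[0,0,0,0,0,0,0])

```text
time: 2.55
tool_pos: [0.5696, 0.3791, 0.2494]
tool_rot: [-114.8, 89.9, -126.3]
wrist_force: [0.4, -0.4, -0.2]
finger_gap: 0.0006
```

Run:
```python
from h import *
q=GE+U*.23; q[2]=.25; go(q,-11.5)
c=imaging.camera("wrist"); im=c["color"].copy()
L=[GE+U*s+np.array([-U[1],U[0],0])*w for s in (0,.272) for w in(-.034,.034)]
for x in proj(c,L+[q*[1,1,0]+[0,0,.09]]): cv2.circle(im,tuple(int(v) for v in x),3,(0,255,0),1)
cv2.imwrite("pics/w1.png",im)
```

```text
t 2.55 pos [0.5696 0.3791 0.2494] jaw -11.5 -> shift cm [-0.06  1.43  0.14] spin -0.0007 F [ 0.4 -0.4 -0.2] gap 0.0006 j [27. 37. 55. -0. 88. 39.]
```

View pics/w1.png

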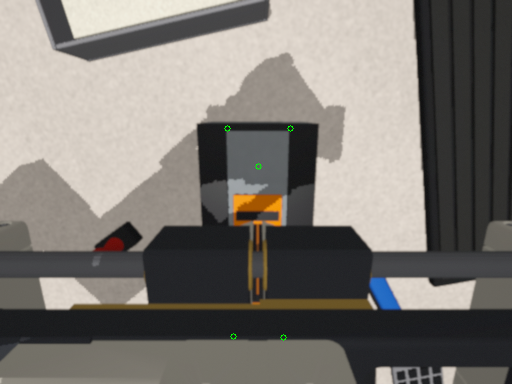

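The wrist view shows my groove corners on the floor corners at (228,128) and (290,128), and the plate's far edge at about (258,195).

Run:
```python
from h import *
c=imaging.camera("wrist")
m=orange(c); ys,xs=np.nonzero(m[150:225,220:300]); y0=ys.min()+150; x=xs+220; print(y0,x.min(),x.max())
e=onz(c,[(x.mean(),y0-.5)],.095)[0]; d=e-GE; print("far end",e,"s",d@U,"lat",d@[-U[1],U[0],0])
q=GE+U*.225; q[2]=.114; go(q,-11.5)
```

```text
195 234 280
far end [0.56589899 0.36248699 0.095     ] s 0.19862840975836674 lat 0.0017359914658085069
t 2.65 pos [0.5698 0.3789 0.25  ] jaw -11.6 -> shift cm [13.6   0.96  0.12] spin -0.0014 F [ 0.5 -0.3 -0. ] gap 0.0006 j [27. 37. 55. -0. 88. 39.]
```

move_arm(translation=[[0,1,0.1],[2,1,0.1],[5,1,0.1],[8,1,0.1],[10.5,1,0.1],[12,1,0.1],[13,1,0.1],[13,1,0.1],[13,1,0.1]], spin=[0,0,0,0,0,0,0,0,0])

```text
time: 3.4
tool_pos: [0.5731, 0.3892, 0.1204]
tool_rot: [29.8, 90.0, 18.3]
wrist_force: [-0.3, -0.3, -0.1]
finger_gap: 0.0002
```

Run:
```python
from h import *
q=GE+U*.225; q[2]=.1138; go(q,-11.5)
```

```text
t 3.40 pos [0.5731 0.3892 0.1204] jaw -11.6 -> shift cm [ 0.66 -0.13 -0.  ] spin -0.0009 F [-0.3 -0.3 -0.1] gap 0.0002 j [28. 42. 65. -0. 73. 39.]
```

move_arm(translation=[[0.65,-0.2,0],[0.65,-0.5,0],[0.65,-1.2,0],[0.65,-1.7,0],[0.65,-2.2,0],[0.65,-2.8,0],[0.65,-3.5,0],[0.65,-4.2,0],[0.65,-4.9,0],[0.65,-5.6,0],[0.65,-6.3,0],[0.65,-7,0],[0.65,-7.7,0],[0.65,-8.4,0],[0.65,-8.8,0],[0.65,-9.0,0],[0.65,-9,0]], spin=[0,0,0,0,0,0,0,0,0,0,0,0,0,0,0,0,0])

```text
time: 4.82
tool_pos: [0.5549, 0.301, 0.1132]
tool_rot: [-12.9, 90.0, -24.4]
wrist_force: [-0.5, -0.9, 0.4]
finger_gap: 0.0003
```

Run:
```python
from h import *
q=GE+U*.1095; q[2]=.1138; go(q,-11.5)
for n in("top","scene"):
    c=imaging.camera(n); m=cv2.morphologyEx(orange(c),cv2.MORPH_CLOSE,np.ones((7,7)))
    for k in blobs(m):
        R=cv2.minAreaRect(k); b=onz(c,cv2.boxPoints(R),.095); print(n,R,[((x-GE)@U).round(3) for x in b])
    cv2.imwrite(f"pics/{n}2.png",cv2.resize(c["color"][100:300,60:320] if n=="top" else c["color"][80:230,200:400],None,fx=3,fy=3))
```

```text
t 4.82 pos [0.5549 0.301  0.1132] jaw -11.5 -> shift cm [-0.06 -2.67  0.03] spin -0.0008 F [-0.5 -0.9  0.4] gap 0.0003 j [22. 36. 78. -0. 66. 33.]
top ((197.388671875, 259.7396240234375), (35.383399963378906, 11.303030014038086), 79.3803482055664) [np.float64(-0.026), np.float64(-0.057), np.float64(-0.099), np.float64(-0.068)]
top ((165.26583862304688, 201.59268188476562), (20.603694915771484, 17.390914916992188), 12.094758033752441) [np.float64(0.102), np.float64(0.104), np.float64(0.041), np.float64(0.039)]
scene ((251.30001831054688, 148.90000915527344), (27.280029296875, 6.7082037925720215), 26.56505012512207) [np.float64(-0.128), np.float64(-0.104), np.float64(-0.068), np.float64(-0.092)]
scene ((306.38763427734375, 142.2913055419922), (13.88435173034668, 20.72493553161621), 61.69924545288086) [np.float64(0.043), np.float64(0.125), np.float64(0.106), np.float64(0.026)]
```

View pics/top2.png

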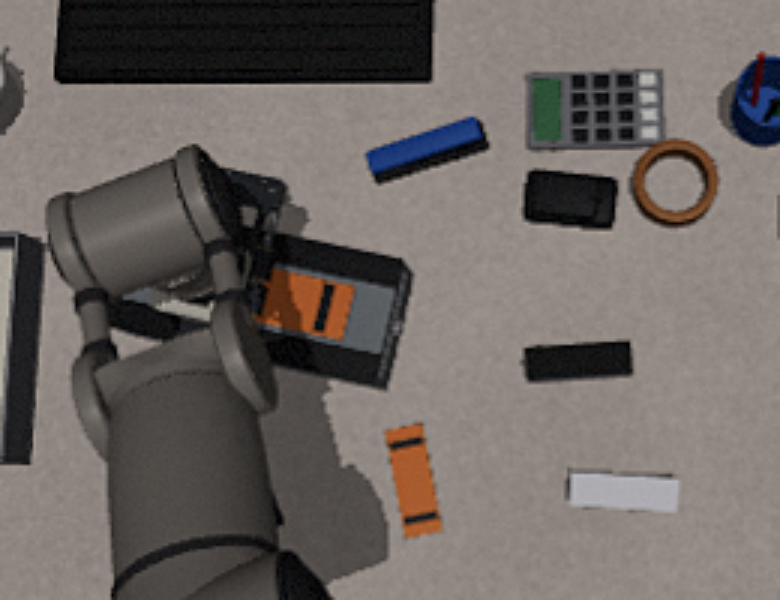

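View pics/scene2.png

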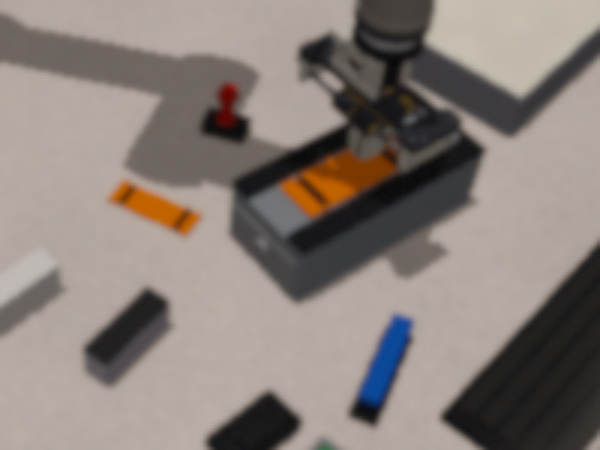

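Run:
```python
from h import *
c=imaging.camera("wrist"); cv2.imwrite("pics/w2.png",c["color"])
c=imaging.camera("top"); cv2.imwrite("pics/t3.png",cv2.resize(c["color"][165:245,110:210],None,fx=7,fy=7,interpolation=cv2.INTER_CUBIC))
c=imaging.camera("scene"); cv2.imwrite("pics/s3.png",cv2.resize(c["color"][105:185,270:370],None,fx=7,fy=7,interpolation=cv2.INTER_CUBIC))
print(bot.get_state())
```

```text
{'time': 5.0667, 'joint_pos': array([2.15948625e+01, 3.63435379e+01, 7.79245046e+01, 2.34459139e-05,
       6.57273046e+01, 3.30896995e+01]), 'joint_velocities': array([-0.00851385,  0.0144741 ,  0.08673381, -0.00457108, -0.03498928,
       -0.03224269]), 'tau': array([-9.07570682e-02, -5.59533334e+01, -2.29191381e+01,  7.67013221e-02,
       -1.33990703e-02,  5.52350175e-04]), 'tool_pos': array([0.55483207, 0.30178351, 0.11304328]), 'tool_rot': array([33.35290026, 89.9953471 , 21.85805357]), 'wrist_force': array([-0.05277109,  0.5076349 ,  0.26295992]), 'ft_torque': array([ 3.67310763e-02, -5.58942891e-02, -4.58471917e-05]), 'finger_gap': 0.0006037319937598315}
```

View pics/w2.png

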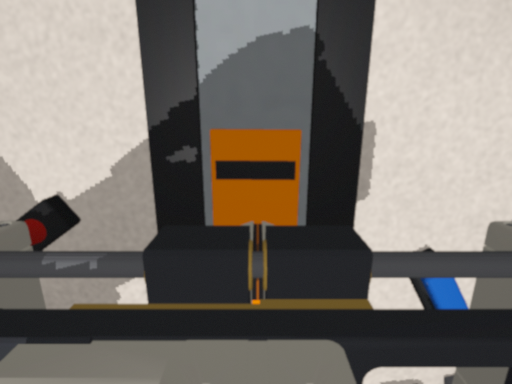

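View pics/t3.png

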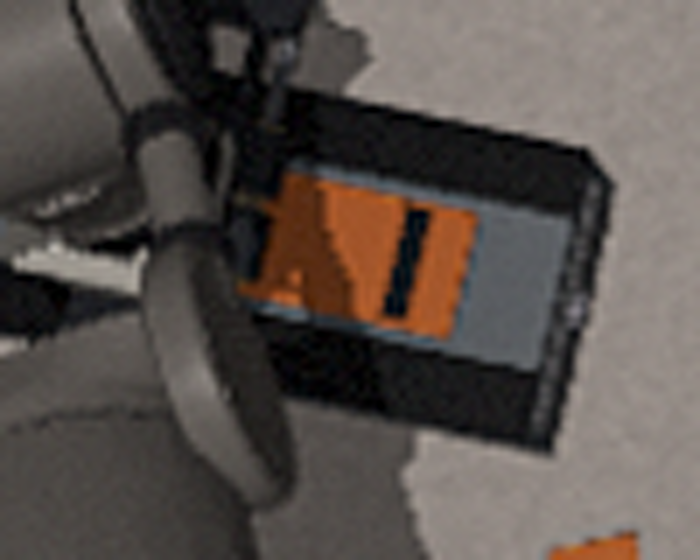

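View pics/s3.png

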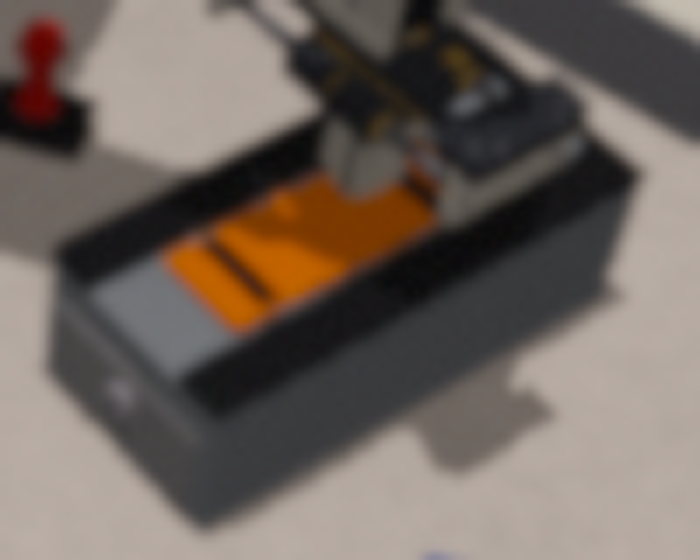

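The plate has not moved. The fingertips passed just above it, so they reach less far than I assumed. I'll go back behind it and touch down carefully to find the real tip height.

move_arm(translation=[[-0.8,0,0],[-0.8,2,0],[-0.8,5,0],[-0.8,8,0],[-0.8,8.8,0],[-0.8,8.8,0],[-0.3,8.8,0],[-0.1,8.8,0],[0,8.8,0],[0,8.8,0]], spin=[0,0,0,0,0,0,0,0,0,0])

```text
time: 5.9
tool_pos: [0.5723, 0.3864, 0.1127]
tool_rot: [-128.7, 89.9, -140.3]
wrist_force: [0.0, 0.1, 0.6]
finger_gap: 0.0004
```

Run:
```python
from h import *
q=GE+U*.225; q[2]=.1138; go(q,-11.5)
c=imaging.camera("wrist"); cv2.imwrite("pics/w3.png",c["color"])
p=[(255,129)]
c=imaging.camera("scene"); cv2.imwrite("pics/s4.png",cv2.resize(c["color"][95:175,280:380],None,fx=7,fy=7,interpolation=cv2.INTER_CUBIC))
P,r,s=tool(); print(((proj(c,[P+r[:,0]*.022+w*r[:,2]*.001 for w in(-19,0,19)])-[280,95])*7).round())
```

```text
t 5.90 pos [0.5723 0.3864 0.1127] jaw -11.6 -> shift cm [-0.11  0.17  0.02] spin -0.0016 F [0.  0.1 0.6] gap 0.0004 j [28. 42. 66. -0. 72. 39.]
[[385. 193.]
 [410. 214.]
 [435. 236.]]
```

View pics/s4.png

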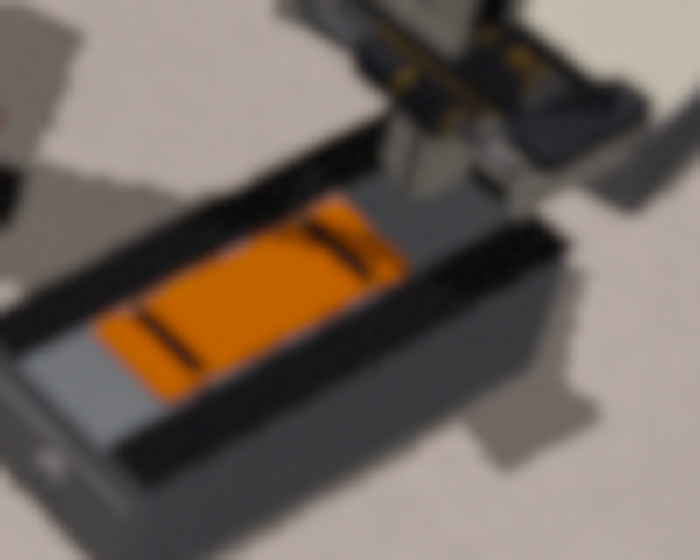

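View pics/w3.png

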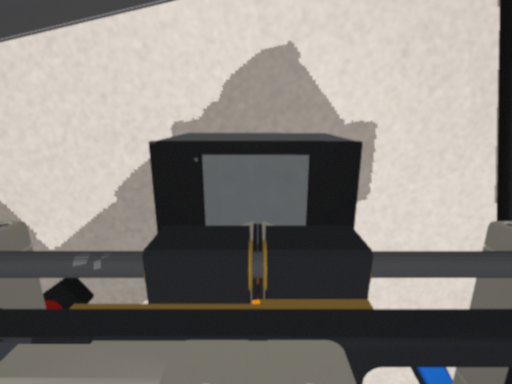

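move_arm(translation=[[0.1,0,0],[0.2,0,0],[0.2,0,0],[0.2,0,0]], spin=[0,0,0,0])

```text
time: 6.33
tool_pos: [0.5724, 0.3876, 0.111]
tool_rot: [-97.5, 90.0, -109.0]
wrist_force: [-0.9, -0.6, 0.6]
finger_gap: 0.0009
```

move_arm(translation=[[0.1,0,0],[0.2,0,0],[0.2,0,0],[0.2,0,0]], spin=[0,0,0,0])

```text
time: 6.67
tool_pos: [0.5723, 0.3877, 0.1089]
tool_rot: [-128.5, 90.0, -140.0]
wrist_force: [0.1, -0.0, -0.5]
finger_gap: 0.0004
```

move_arm(translation=[[0.1,0,0],[0.2,0,0],[0.2,0,0],[0.2,0,0]], spin=[0,0,0,0])

```text
time: 7.0
tool_pos: [0.5724, 0.3876, 0.107]
tool_rot: [-118.6, 90.0, -130.1]
wrist_force: [-0.2, -1.0, -0.4]
finger_gap: 0.0004
```

move_arm(translation=[[0.1,0,0],[0.2,0,0],[0.2,0,0],[0.2,0,0]], spin=[0,0,0,0])

```text
time: 7.33
tool_pos: [0.5724, 0.3876, 0.105]
tool_rot: [-110.6, 90.0, -122.1]
wrist_force: [0.5, 0.3, 1.5]
finger_gap: 0.0003
```

Run:
```python
from h import *
c=imaging.camera("scene"); cv2.imwrite("pics/s5.png",cv2.resize(c["color"][95:175,280:380],None,fx=7,fy=7,interpolation=cv2.INTER_CUBIC))
```

```text
(no output)
```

View pics/s5.png

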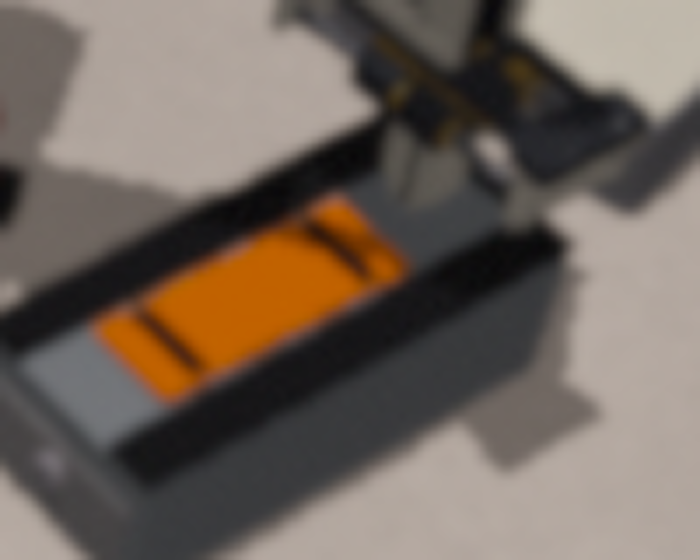

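move_arm(translation=[[0.1,0,0],[0.2,0,0],[0.2,0,0],[0.2,0,0]], spin=[0,0,0,0])

```text
time: 7.72
tool_pos: [0.5724, 0.3876, 0.1029]
tool_rot: [-117.0, 90.0, -128.5]
wrist_force: [-0.6, 0.1, -0.0]
finger_gap: 0.0003
```

move_arm(translation=[[0.1,0,0],[0.2,0,0],[0.2,0,0],[0.2,0,0]], spin=[0,0,0,0])

```text
time: 8.05
tool_pos: [0.5724, 0.3876, 0.101]
tool_rot: [-121.6, 90.0, -133.1]
wrist_force: [-0.1, 0.3, 0.3]
finger_gap: 0.0003
```

Run:
```python
from h import *
c=imaging.camera("scene"); cv2.imwrite("pics/s6.png",cv2.resize(c["color"][95:150,310:380],None,fx=10,fy=10,interpolation=cv2.INTER_CUBIC))
d=c["depth"]
for v in range(112,134,2):
    row=[]
    for u in range(332,350,3):
        o,dd=ray(c,[(u,v)]); X=(o+dd*d[v,u])[0]; row.append("(%.3f %.3f %.3f)"%(*X[:2],X[2]))
    print(v,*row)
P,r,s=tool(); print(P,((proj(c,[P+r[:,0]*.022+w*r[:,2]*.001 for w in(-19,0,19)])).round()))
```

```text
112 (0.516 0.423 0.097) (0.523 0.433 0.094) (0.577 0.348 0.184) (0.587 0.348 0.191) (0.593 0.357 0.189) (0.604 0.357 0.196)
114 (0.520 0.420 0.091) (0.551 0.381 0.137) (0.578 0.350 0.175) (0.589 0.348 0.184) (0.597 0.352 0.186) (0.599 0.371 0.175)
116 (0.529 0.405 0.097) (0.554 0.379 0.130) (0.564 0.380 0.137) (0.592 0.346 0.178) (0.600 0.350 0.180) (0.610 0.352 0.185)
118 (0.534 0.399 0.094) (0.556 0.378 0.124) (0.567 0.379 0.129) (0.579 0.377 0.140) (0.589 0.380 0.144) (0.614 0.347 0.182)
120 (0.537 0.397 0.088) (0.557 0.379 0.114) (0.568 0.380 0.120) (0.582 0.374 0.134) (0.589 0.382 0.133) (0.576 0.436 0.087)
122 (0.544 0.387 0.090) (0.550 0.399 0.086) (0.573 0.374 0.118) (0.583 0.377 0.122) (0.589 0.388 0.119) (0.583 0.426 0.089)
124 (0.548 0.382 0.086) (0.559 0.384 0.092) (0.575 0.374 0.110) (0.586 0.374 0.118) (0.582 0.407 0.092) (0.589 0.417 0.089)
126 (0.555 0.372 0.088) (0.563 0.380 0.088) (0.570 0.390 0.085) (0.579 0.394 0.089) (0.587 0.401 0.089) (0.594 0.410 0.087)
128 (0.563 0.360 0.092) (0.568 0.373 0.087) (0.577 0.378 0.089) (0.585 0.386 0.089) (0.594 0.391 0.091) (0.599 0.404 0.085)
130 (0.570 0.350 0.094) (0.578 0.357 0.095) (0.584 0.367 0.092) (0.590 0.379 0.087) (0.599 0.384 0.090) (0.609 0.385 0.096)
132 (0.575 0.344 0.092) (0.582 0.351 0.092) (0.590 0.359 0.091) (0.596 0.370 0.088) (0.607 0.369 0.097) (0.614 0.379 0.094)
[0.57238339 0.38765265 0.10102818] [[334. 125.]
 [338. 128.]
 [342. 131.]]
```

View pics/s6.png

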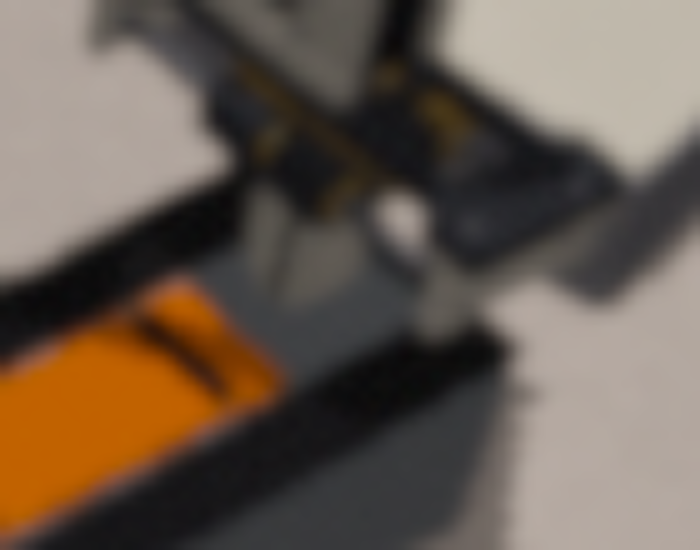

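Run:
```python
from h import *
c=imaging.camera("scene")
d=c["depth"]
for v in range(112,136,2):
    row=[]
    for u in range(348,366,3):
        o,dd=ray(c,[(u,v)]); X=(o+dd*d[v,u])[0]; row.append("(%.3f %.3f %.3f)"%(*X[:2],X[2]))
    print(v,*row)
w=imaging.camera("wrist"); P,r,s=tool()
print("wrist cam in tool", (-np.array(w["R"]).T@np.array(w["t"])-P)@r)
print(proj(w,[P+r[:,0]*a for a in(0,.01,.022)]), proj(w,[P+r[:,0]*.022+r[:,2]*a for a in(-.019,.019)]))
dd=w["depth"]; 
for v in (225,240,255,265,280,300): print(v,[ (lambda X:((X-P)@r*1000).round().astype(int).tolist())((lambda o,q:(o+q*dd[v,u])[0])(*ray(w,[(u,v)]))) for u in (180,230,257,290,340,490)])
```

```text
112 (0.607 0.356 0.199) (0.619 0.353 0.208) (0.627 0.357 0.211) (0.634 0.365 0.210) (0.640 0.374 0.208) (0.647 0.381 0.208)
114 (0.601 0.376 0.172) (0.621 0.353 0.201) (0.632 0.350 0.210) (0.639 0.357 0.210) (0.646 0.364 0.210) (0.654 0.369 0.212)
116 (0.526 0.546 0.001) (0.534 0.556 -0.001) (0.637 0.343 0.210) (0.645 0.348 0.211) (0.650 0.360 0.207) (0.658 0.363 0.210)
118 (0.617 0.348 0.184) (0.541 0.546 -0.000) (0.642 0.335 0.210) (0.650 0.341 0.210) (0.655 0.351 0.207) (0.662 0.360 0.206)
120 (0.581 0.435 0.091) (0.629 0.348 0.183) (0.644 0.335 0.202) (0.654 0.336 0.208) (0.659 0.346 0.204) (0.657 0.377 0.182)
122 (0.586 0.428 0.089) (0.632 0.345 0.178) (0.647 0.335 0.195) (0.656 0.335 0.202) (0.659 0.352 0.191) (0.657 0.383 0.169)
124 (0.592 0.418 0.091) (0.599 0.428 0.088) (0.649 0.334 0.188) (0.653 0.347 0.182) (0.655 0.367 0.169) (0.594 0.555 -0.004)
126 (0.598 0.409 0.091) (0.605 0.418 0.090) (0.650 0.337 0.178) (0.654 0.350 0.172) (0.594 0.530 0.003) (0.602 0.541 0.000)
128 (0.602 0.404 0.088) (0.614 0.404 0.096) (0.651 0.339 0.168) (0.629 0.420 0.095) (0.637 0.427 0.096) (
[... 457 characters left out ...]
18172338 236.02718452]
 [257.20912874 229.62957876]
 [257.23839654 222.79714818]] [[229.04020384 222.76457194]
 [285.44409467 222.82894022]]
225 [[-72, 35, -25], [-72, 35, -9], [-4, 9, 0], [-72, 36, 11], [-72, 35, 27], [-68, 34, 79]]
240 [[-84, 36, -22], [-84, 35, -8], [-24, 8, 0], [-84, 35, 9], [-84, 36, 24], [-69, 29, 79]]
255 [[-91, 34, -20], [-92, 35, -7], [-83, 30, 0], [-91, 34, 9], [-90, 34, 22], [-82, 30, 69]]
265 [[-90, 31, -21], [-91, 32, -7], [-83, 27, 0], [-92, 32, 9], [-91, 32, 22], [-84, 28, 67]]
280 [[-91, 27, -21], [-90, 27, -7], [-45, -1, 0], [-91, 27, 9], [-90, 27, 23], [-73, 16, 79]]
300 [[-90, 20, -21], [-91, 21, -7], [6, -49, 0], [-91, 21, 9], [-92, 21, 23], [-74, 9, 80]]
```

Depth puts the finger bottoms at about z 0.107, so they are still above the floor. I'll keep lowering in small steps until I feel contact.

move_arm(translation=[[0.2,0,0],[0.4,0,0],[0.4,0,0],[0.4,0,0]], spin=[0,0,0,0])

```text
time: 8.53
tool_pos: [0.5723, 0.3876, 0.0968]
tool_rot: [-129.9, 90.0, -141.4]
wrist_force: [-0.2, 0.6, 0.4]
finger_gap: 0.0
```

move_arm(translation=[[0.2,0,0],[0.2,0,0],[0.2,0,0]], spin=[0,0,0])

```text
time: 8.78
tool_pos: [0.5723, 0.3876, 0.0949]
tool_rot: [-125.8, 90.0, -137.3]
wrist_force: [0.2, -0.5, -0.0]
finger_gap: 0.0001
```

Run:
```python
from h import *
c=imaging.camera("scene"); d=c["depth"]; cv2.imwrite("pics/s7.png",cv2.resize(c["color"][95:150,310:380],None,fx=10,fy=10,interpolation=cv2.INTER_CUBIC))
for v in range(116,134):
    print(v,*["(%.3f %.3f %.3f)"%tuple((lambda o,q:(o+q*d[v,u])[0])(*ray(c,[(u,v)]))) for u in (336,338,340,342)])
```

```text
116 (0.558 0.379 0.134) (0.580 0.349 0.168) (0.588 0.346 0.175) (0.594 0.348 0.178)
117 (0.559 0.379 0.129) (0.568 0.375 0.138) (0.588 0.349 0.169) (0.595 0.348 0.174)
118 (0.559 0.381 0.123) (0.567 0.379 0.130) (0.589 0.349 0.165) (0.595 0.351 0.168)
119 (0.561 0.378 0.122) (0.567 0.382 0.123) (0.577 0.375 0.135) (0.584 0.376 0.138)
120 (0.562 0.378 0.118) (0.568 0.380 0.120) (0.578 0.375 0.131) (0.586 0.374 0.137)
121 (0.562 0.379 0.112) (0.569 0.381 0.116) (0.578 0.376 0.125) (0.588 0.372 0.134)
122 (0.565 0.374 0.113) (0.573 0.375 0.117) (0.579 0.377 0.120) (0.588 0.373 0.129)
123 (0.996 -0.505 1.013) (0.573 0.376 0.112) (0.581 0.374 0.119) (0.587 0.378 0.120)
124 (0.566 0.378 0.101) (0.574 0.375 0.109) (0.583 0.373 0.116) (0.588 0.377 0.117)
125 (0.567 0.378 0.096) (0.575 0.376 0.104) (0.583 0.375 0.110) (0.587 0.381 0.108)
126 (0.566 0.381 0.089) (0.576 0.376 0.099) (0.585 0.374 0.107) (0.582 0.396 0.090)
127 (0.568 0.379 0.087) (0.574 0.382 0.089) (0.580 0.386 0.090) (0.584 0.393 0.088)
128 (0.572 0.373 0.089) (0.577 0.378 0.089) (0.581 0.385 0.087) (0.588 0.387 0.090)
129 (0.576 0.367 0.091) (0.579 0.376 0.087) (0.584 0.382 0.086) (0.590 0.384 0.089)
130 (0.579 0.363 0.091) (0.584 0.368 0.090) (0.588 0.375 0.088) (0.591 0.384 0.084)
131 (0.581 0.359 0.091) (0.585 0.367 0.088) (0.590 0.373 0.087) (0.598 0.372 0.093)
132 (0.586 0.352 0.094) (0.590 0.360 0.091) (0.593 0.369 0.086) (0.602 0.365 0.096)
133 (0.588 0.349 0.093) (0.593 0.354 0.093) (0.600 0.357 0.095) (0.605 0.361 0.096)
```

View pics/s7.png

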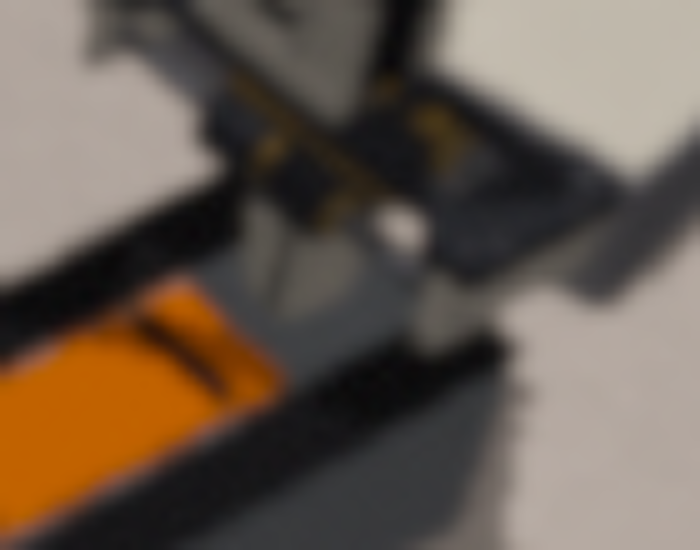

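move_arm(translation=[[0.2,0,0],[0.3,0,0],[0.3,0,0]], spin=[0,0,0])

```text
time: 9.08
tool_pos: [0.5722, 0.3876, 0.0917]
tool_rot: [-131.8, 90.0, -143.4]
wrist_force: [0.5, 0.4, 0.0]
finger_gap: 0.0002
```

move_arm(translation=[[0.2,0,0],[0.2,0,0],[0.2,0,0]], spin=[0,0,0])

```text
time: 9.33
tool_pos: [0.5723, 0.3876, 0.0899]
tool_rot: [-125.8, 90.0, -137.3]
wrist_force: [-0.1, 0.6, -0.8]
finger_gap: 0.0004
```

move_arm(translation=[[0.2,0,0],[0.2,0,0],[0.2,0,0]], spin=[0,0,0])

```text
time: 9.58
tool_pos: [0.5727, 0.3878, 0.0892]
tool_rot: [32.8, 89.9, 21.3]
wrist_force: [-1.5, -1.4, 5.0]
finger_gap: 0.0006
```

The floor is touched at TCP z = 0.0892, so the closed tips are level with the TCP. I'll lift 1.5 mm and push.

move_arm(translation=[[-0.2,0,0],[-0.2,-0.7,0],[-0.2,-1.2,0],[-0.2,-1.7,0],[-0.2,-2.2,0],[-0.2,-2.8,0],[-0.2,-3.5,0],[-0.2,-4.2,0],[-0.2,-4.9,0],[-0.2,-5.6,0],[-0.2,-6.3,0],[-0.2,-7,0],[-0.2,-7.7,0],[-0.2,-8.4,0],[-0.2,-8.8,0],[-0.2,-9.0,0],[-0.2,-9,0]], spin=[0,0,0,0,0,0,0,0,0,0,0,0,0,0,0,0,0])

```text
time: 11.0
tool_pos: [0.5544, 0.299, 0.0902]
tool_rot: [-77.5, 90.0, -89.1]
wrist_force: [0.3, -0.5, -0.2]
finger_gap: 0.0006
```

Run:
```python
from h import *
q=GE+U*.1095; q[2]=.091; go(q,-11.5)
for n in("top","scene"):
    c=imaging.camera(n); m=cv2.morphologyEx(orange(c),cv2.MORPH_CLOSE,np.ones((7,7)))
    for k in blobs(m):
        R=cv2.minAreaRect(k); b=onz(c,cv2.boxPoints(R),.095); print(n,R,[((x-GE)@U).round(3) for x in b])
    cv2.imwrite(f"pics/{n}4.png",cv2.resize(c["color"][165:245,110:210] if n=="top" else c["color"][100:190,260:370],None,fx=7,fy=6))
```

```text
t 11.00 pos [0.5544 0.299  0.0902] jaw -11.5 -> shift cm [-0.08 -2.46  0.03] spin -0.0008 F [ 0.3 -0.5 -0.2] gap 0.0006 j [21. 38. 80. -0. 63. 33.]
top ((179.36074829101562, 204.2864990234375), (42.95318603515625, 17.40788459777832), 11.888657569885254) [np.float64(0.092), np.float64(0.094), np.float64(-0.037), np.float64(-0.038)]
scene ((251.30001831054688, 148.90000915527344), (27.280029296875, 6.7082037925720215), 26.56505012512207) [np.float64(-0.128), np.float64(-0.104), np.float64(-0.068), np.float64(-0.092)]
scene ((296.8207702636719, 147.87738037109375), (13.986515998840332, 39.045692443847656), 60.945396423339844) [np.float64(-0.035), np.float64(0.117), np.float64(0.098), np.float64(-0.049)]
```

View pics/scene4.png

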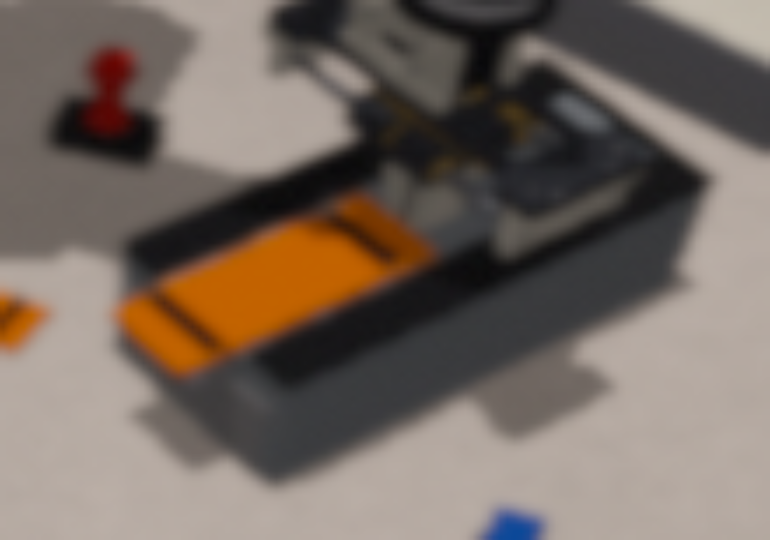

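The plate now overhangs by about 37 mm. I'll push 22 mm more.

move_arm(translation=[[0,-0.4,0],[0,-0.9,0],[0,-1.4,0],[0,-1.8,0],[0,-2.1,0],[0,-2.2,0],[0,-2.2,0],[0,-2.2,0]], spin=[0,0,0,0,0,0,0,0])

```text
time: 11.77
tool_pos: [0.55, 0.2778, 0.09]
tool_rot: [-117.3, 90.0, -128.8]
wrist_force: [0.2, -1.2, -0.2]
finger_gap: 0.0003
```

Run:
```python
from h import *
q=GE-U*.018; q[2]=.20; go(q,-11.5)
c=imaging.camera("top"); m=cv2.morphologyEx(orange(c),cv2.MORPH_CLOSE,np.ones((7,7)))
for k in blobs(m):
        R=cv2.minAreaRect(k); b=onz(c,cv2.boxPoints(R),.095); print(R,[((x-GE)@U).round(3) for x in b]); print(b.round(4))
cv2.imwrite(f"pics/t5.png",cv2.resize(c["color"][165:245,110:210],None,fx=7,fy=7))
```

```text
t 11.77 pos [0.55   0.2778 0.09  ] jaw -11.5 -> shift cm [-10.99 -13.05   0.05] spin -0.0005 F [ 0.2 -1.2 -0.2] gap 0.0003 j [20. 36. 82. -0. 62. 31.]
((197.44749450683594, 259.72430419921875), (35.36418533325195, 11.460616111755371), 79.2156982421875) [np.float64(-0.026), np.float64(-0.057), np.float64(-0.099), np.float64(-0.068)]
[[0.4172 0.1634 0.095 ]
 [0.4238 0.1301 0.095 ]
 [0.3225 0.108  0.095 ]
 [0.316  0.141  0.095 ]]
((185.60162353515625, 205.8180389404297), (44.03281021118164, 17.80780601501465), 13.240520477294922) [np.float64(0.075), np.float64(0.075), np.float64(-0.059), np.float64(-0.058)]
[[0.518  0.2461 0.095 ]
 [0.5708 0.2358 0.095 ]
 [0.541  0.1051 0.095 ]
 [0.4887 0.1161 0.095 ]]
```

View pics/t5.png

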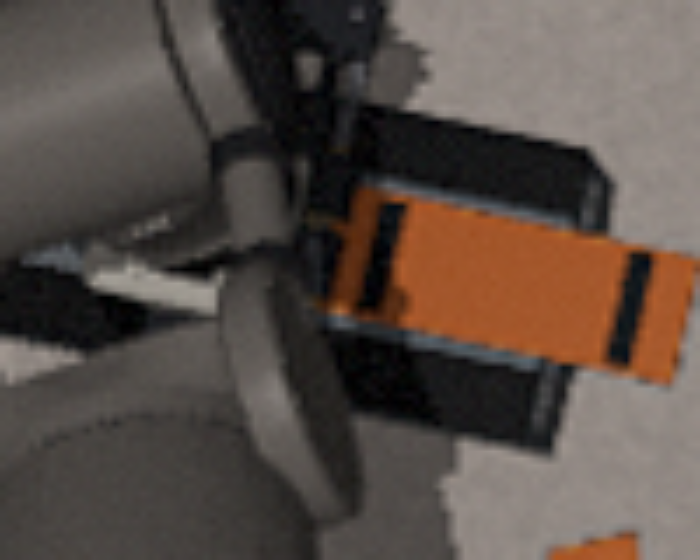

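move_arm(translation=[[0,0.4,0],[-2,0.4,0],[-5,0.4,0],[-8,-1,0],[-11,-3,0],[-11,-6,0],[-11,-9,0],[-11,-11.5,0],[-11,-12.7,-0.1],[-11,-12.7,-0.1],[-11,-12.7,-0.1]], spin=[0,0,0,0,0,0,0,0,0,0.017,0.017], claw=1)

```text
time: 12.73
tool_pos: [0.524, 0.154, 0.2003]
tool_rot: [64.5, 90.0, 51.9]
wrist_force: [0.2, -0.0, 0.3]
finger_gap: 0.0691
```

Run:
```python
from h import *
go([.5231,.1477,.14],-12.5)
c=imaging.camera("wrist"); cv2.imwrite("pics/w6.png",c["color"]); P,r,s=tool()
d=c["depth"]
m=orange(c)
ys,xs=np.nonzero(m); print("orange",ys.min(),ys.max(),xs.min(),xs.max())
for v in (200,215,220,225,230,240): print(v,[ (lambda X:((X-P)@r*1000).round().astype(int).tolist())((lambda o,q:(o+q*d[v,u])[0])(*ray(c,[(u,v)]))) for u in (150,160,165,170,175,178,180,184)])
```

```text
t 12.73 pos [0.524  0.154  0.2003] jaw -12.6 -> shift cm [ 6.03 -0.64  0.05] spin -0.0022 F [ 0.2 -0.   0.3] gap 0.0691 j [ 8. 23. 86.  0. 71. 21.]
orange 63 234 98 286
200 [[195, -36, -139], [197, -36, -127], [196, -36, -120], [197, -36, -113], [197, -36, -107], [196, -36, -103], [196, -36, -100], [198, -37, -95]]
215 [[196, -56, -141], [200, -58, -129], [200, -58, -123], [201, -58, -116], [200, -58, -109], [200, -58, -106], [199, -58, -103], [200, -58, -97]]
220 [[200, -65, -143], [201, -65, -130], [200, -65, -123], [200, -65, -117], [199, -65, -110], [200, -65, -106], [200, -65, -103], [200, -65, -98]]
225 [[199, -72, -143], [199, -72, -130], [201, -72, -124], [200, -72, -117], [200, -72, -110], [-8, 9, -45], [-8, 10, -43], [-8, 10, -41]]
230 [[201, -80, -145], [200, -79, -131], [-15, 10, -50], [-15, 10, -47], [-15, 10, -44], [-16, 10, -43], [-16, 10, -41], [-15, 10, -39]]
240 [[201, -94, -147], [-29, 10, -48], [-28, 10, -45], [-29, 10, -43], [-28, 9, -41], [-28, 9, -39], [-28, 10, -38], [-27, 9, -36]]
```

View pics/w6.png

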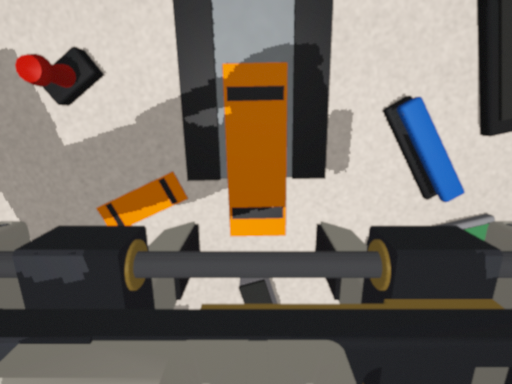

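Wrist view: the plate overhangs, its front edge is at (258,235), and the fingers straddle it. The tips are level with the TCP, so I grip at TCP z of about 0.081.

move_arm(translation=[[0,-0.6,0],[1,-0.6,0],[4,-0.6,0],[7,-0.6,0],[9,-0.6,0],[10.5,-0.6,0],[11.5,-0.6,0],[11.9,-0.6,0],[11.9,-0.6,0],[11.9,-0.6,0]], spin=[0,0,0,0,0,0,0,0,0,0])

```text
time: 13.62
tool_pos: [0.5229, 0.1481, 0.0815]
tool_rot: [15.8, 89.9, 3.3]
wrist_force: [-0.6, 0.4, -0.1]
finger_gap: 0.0918
```

Run:
```python
from h import *
go([.5231,.1477,.0805],-12.5)
for n in("top","scene"):
    c=imaging.camera(n)
    cv2.imwrite(f"pics/{n}7.png",cv2.resize(c["color"][165:245,130:230] if n=="top" else c["color"][100:190,230:340],None,fx=7,fy=6))
```

```text
t 13.62 pos [0.5229 0.1481 0.0815] jaw -12.5 -> shift cm [ 0.1  -0.03  0.03] spin 0.0005 F [-0.6  0.4 -0.1] gap 0.0918 j [ 8. 30. 95. -0. 54. 20.]
```

View pics/scene7.png

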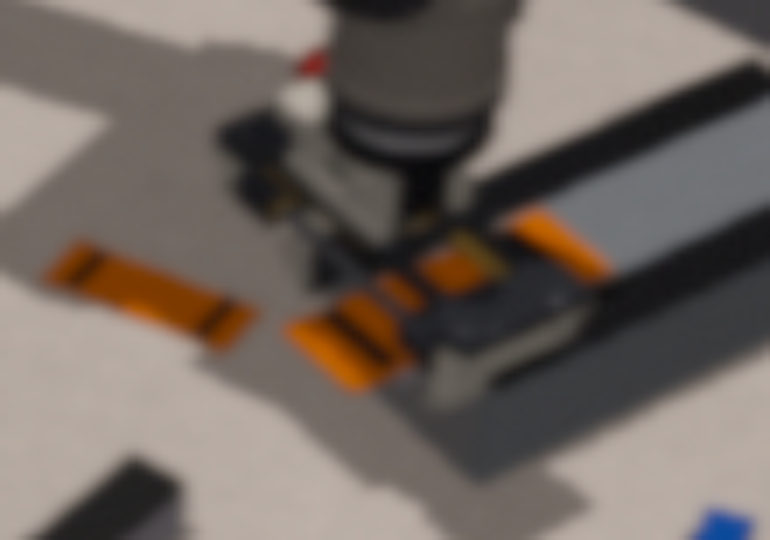

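View pics/top7.png

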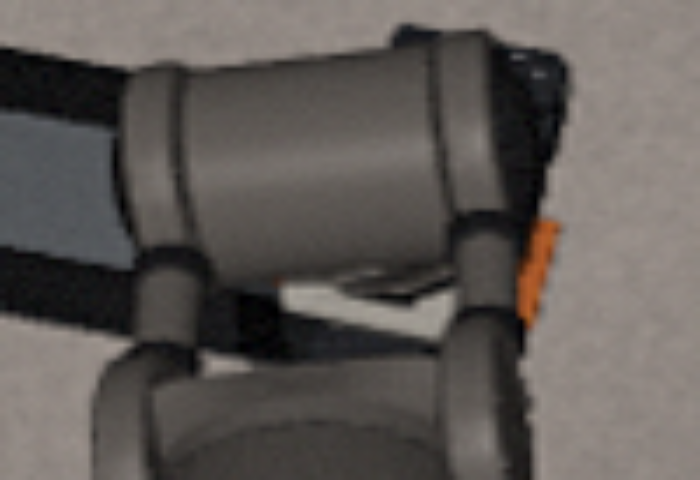

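Close on the plate and lift slightly.

move_arm(translation=[[0,0,0],[0,0,0],[0,0,0],[0,0,0],[0,0,0],[0,0,0],[0,0,0],[0,0,0],[0,0,0],[0,0,0]], spin=[0,0,0,0,0,0,0,0,0,0], claw=0, newtons=50)

```text
time: 14.55
tool_pos: [0.5225, 0.1478, 0.0812]
tool_rot: [-21.5, 90.0, -34.0]
wrist_force: [-0.8, -0.1, 0.6]
finger_gap: 0.0548
```

move_arm(translation=[[-0.3,0,0],[-0.8,0,0],[-1.5,0,0],[-2.5,0,0],[-4,0,0],[-5.5,0,0],[-7,0,0],[-7.5,0,0],[-7.5,0,0],[-7.5,0,0]], spin=[0,0,0,0,0,0,0,0,0,0])

```text
time: 15.38
tool_pos: [0.5223, 0.1478, 0.1562]
tool_rot: [4.7, 90.0, -7.8]
wrist_force: [-0.0, -0.1, -1.7]
finger_gap: 0.0548
```

Run:
```python
from h import *
go([.4929,-.0247,.16],3.3)
c=imaging.camera("wrist"); cv2.imwrite("pics/w8.png",c["color"])
c=imaging.camera("scene"); cv2.imwrite("pics/s8.png",cv2.resize(c["color"][90:190,220:340],None,fx=6,fy=6))
```

```text
t 15.38 pos [0.5223 0.1478 0.1562] jaw -12.5 -> shift cm [ -0.38 -17.48   0.86] spin -0.2756 F [-0.  -0.1 -1.7] gap 0.0548 j [ 8. 25. 90. -0. 64. 20.]
```

View pics/w8.png

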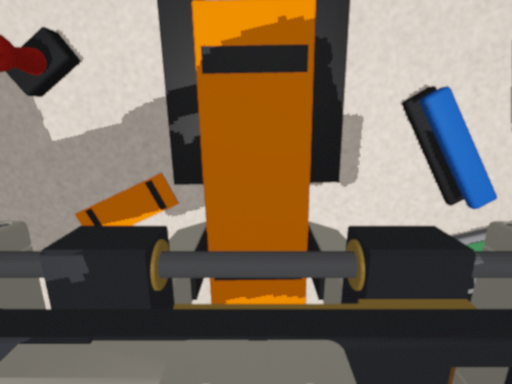

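View pics/s8.png

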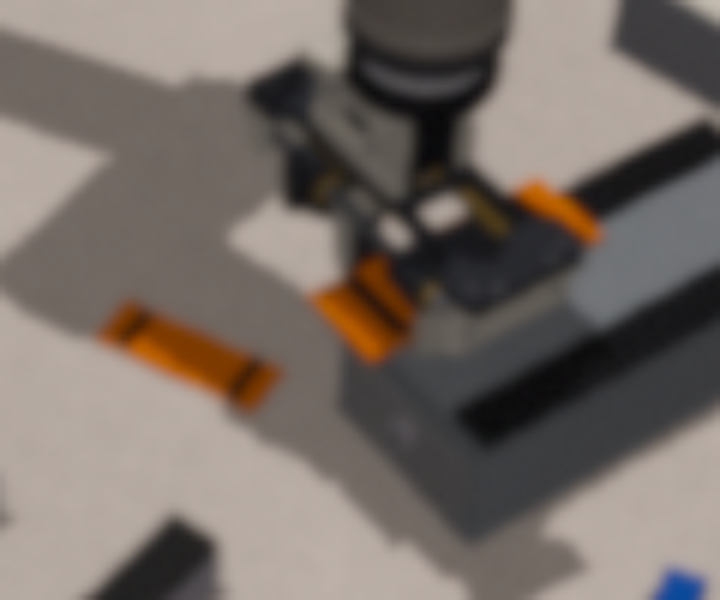

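The plate is held by its width (55 mm gap). Next I check its tilt and offset with wrist depth.

Run:
```python
from h import *
c=imaging.camera("wrist"); P,r,s=tool(); d=c["depth"]
m=orange(c); m[225:]=0
m=cv2.erode(m,np.ones((3,3)))
ys,xs=np.nonzero(m); k=(xs>190)&(xs<320); ys,xs=ys[k],xs[k]
o,q=ray(c,np.c_[xs,ys]); X=((o+q*d[ys,xs][:,None])-P)@r
A=np.c_[X[:,1:],np.ones(len(X))]; co=np.linalg.lstsq(A,X[:,0],rcond=None)[0]; print("slope y,z (rad)",co, "y range",X[:,1].min(),X[:,1].max(),"z",X[:,2].min(),X[:,2].max())
# stripe near far end : dark rows
g=c["color"][:,257].astype(int).sum(1); print([ (v,g[v]) for v in range(0,80,3)])
```

```text
slope y,z (rad) [ 0.00024485  0.00326205 -0.0138546 ] y range 0.01288435949727384 0.11352741573353564 z -0.028431372375792918 0.026746315156118184
[(0, np.int64(366)), (3, np.int64(380)), (6, np.int64(383)), (9, np.int64(382)), (12, np.int64(382)), (15, np.int64(382)), (18, np.int64(382)), (21, np.int64(383)), (24, np.int64(380)), (27, np.int64(276)), (30, np.int64(256)), (33, np.int64(264)), (36, np.int64(260)), (39, np.int64(260)), (42, np.int64(257)), (45, np.int64(196)), (48, np.int64(104)), (51, np.int64(99)), (54, np.int64(100)), (57, np.int64(104)), (60, np.int64(98)), (63, np.int64(99)), (66, np.int64(104)), (69, np.int64(97)), (72, np.int64(162)), (75, np.int64(256)), (78, np.int64(256))]
```

Run:
```python
from h import *
go([.4953,-.0666,.10],3.3)
```

```text
t 15.53 pos [0.5218 0.1477 0.1552] jaw -12.5 -> shift cm [  5.53 -21.5    2.06] spin -0.2756 F [-0.5  0.5 -1.4] gap 0.0547 j [ 8. 25. 90. -0. 64. 20.]
```

move_arm(translation=[[0,-0.7,0.1],[0,-2,0.2],[0,-4,0.4],[0,-6.2,0.6],[0,-8.4,0.8],[0,-10.6,1],[0,-12.8,1.2],[0,-15,1.4],[0,-17,1.6],[0.5,-19,1.8],[1.5,-20.5,2],[3,-21.3,2],[4.5,-21.5,2.06],[5.3,-21.5,2.06],[5.5,-21.5,2.06],[5.5,-21.5,2.06],[5.5,-21.5,2.06]], spin=[0,-0.02,-0.05,-0.08,-0.11,-0.14,-0.17,-0.2,-0.23,-0.25,-0.27,-0.276,-0.276,-0.276,-0.276,-0.276,-0.276])

```text
time: 16.95
tool_pos: [0.4964, -0.0664, 0.1015]
tool_rot: [-23.2, 90.0, -19.9]
wrist_force: [0.5, -0.2, -0.0]
finger_gap: 0.055
```

Run:
```python
from h import *
go([.4953,-.0666,.0415],3.3)
c=imaging.camera("wrist"); cv2.imwrite("pics/w9.png",c["color"])
c=imaging.camera("scene"); cv2.imwrite("pics/s9.png",cv2.resize(c["color"][110:240,180:320],None,fx=5,fy=4.5))
```

```text
t 16.95 pos [ 0.4964 -0.0664  0.1015] jaw 3.4 -> shift cm [ 6.   -0.02 -0.11] spin 0.0009 F [ 0.5 -0.2 -0. ] gap 0.0550 j [-16.  25. 101.  -0.  54. -20.]
```

View pics/w9.png

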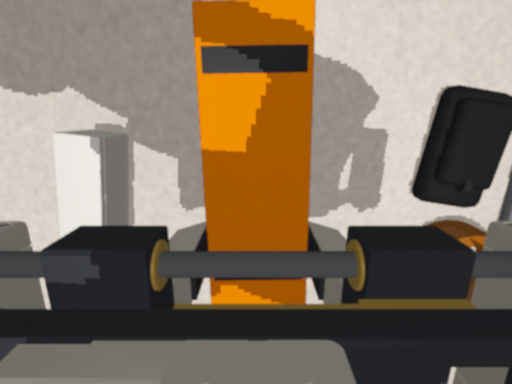

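View pics/s9.png

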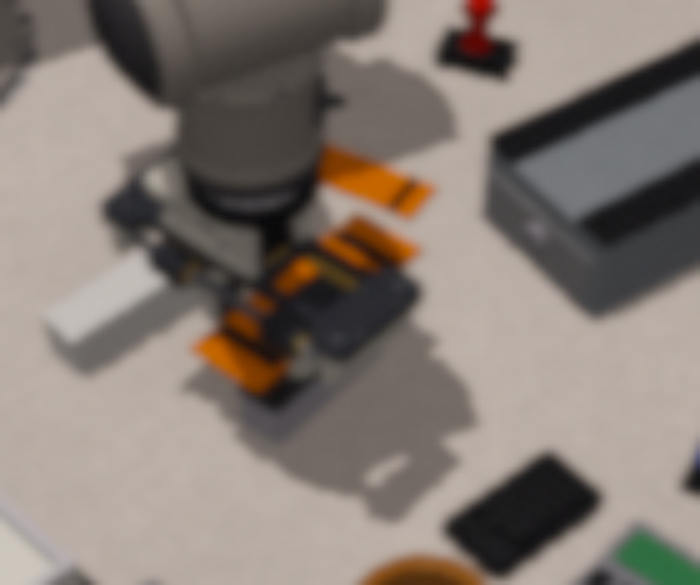

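The plate is aligned over the block. Lower it.

move_arm(translation=[[0.5,0,-0.1],[1.5,0,-0.1],[3,0,-0.1],[4.2,0,-0.1],[5,0,-0.1],[5.4,0,-0.1],[5.6,0,-0.1],[5.7,0,-0.1],[5.8,0,-0.1],[5.8,0,-0.1],[5.8,0,-0.1]], spin=[0,0,0,0,0,0,0,0,0,0,0])

```text
time: 17.97
tool_pos: [0.4953, -0.0667, 0.0435]
tool_rot: [-24.7, 89.9, -21.4]
wrist_force: [0.3, -0.2, -0.6]
finger_gap: 0.0549
```

move_arm(translation=[[0.1,0,0],[0.2,0,0],[0.2,0,0],[0.2,0,0]], spin=[0,0,0,0])

```text
time: 18.3
tool_pos: [0.4952, -0.0667, 0.0412]
tool_rot: [-30.4, 90.0, -27.1]
wrist_force: [0.4, 0.0, -1.3]
finger_gap: 0.0542
```

move_arm(translation=[[0.1,0,0],[0.1,0,0],[0.1,0,0]], spin=[0,0,0])

```text
time: 18.55
tool_pos: [0.4952, -0.0667, 0.0411]
tool_rot: [-27.2, 90.0, -23.9]
wrist_force: [-3.0, 0.9, 9.6]
finger_gap: 0.055
```

move_arm(translation=[[0.1,0,0],[0.1,0,0],[0.1,0,0]], spin=[0,0,0])

```text
time: 18.8
tool_pos: [0.4952, -0.0667, 0.041]
tool_rot: [-28.6, 89.9, -25.3]
wrist_force: [-5.0, 1.0, 18.9]
finger_gap: 0.0547
```

The plate is seated (contact felt). I'll relieve the pressure and open.

move_arm(translation=[[-0.15,0,0],[-0.2,0,0],[-0.2,0,0]], spin=[0,0,0])

```text
time: 19.05
tool_pos: [0.4951, -0.0667, 0.0412]
tool_rot: [-29.1, 90.0, -25.8]
wrist_force: [0.9, 0.3, -0.4]
finger_gap: 0.0548
```

move_arm(translation=[[0,0,0],[0,0,0],[0,0,0],[0,0,0],[0,0,0],[0,0,0],[0,0,0],[0,0,0],[0,0,0],[0,0,0]], spin=[0,0,0,0,0,0,0,0,0,0], claw=1)

```text
time: 19.88
tool_pos: [0.495, -0.0666, 0.0411]
tool_rot: [-58.0, 90.0, -54.7]
wrist_force: [0.2, 0.5, -0.4]
finger_gap: 0.0919
```

move_arm(translation=[[-0.5,0,0],[-2,0,0],[-5,0,0],[-8,0,0],[-11,-1,0],[-12,-1,0],[-12,-1,0],[-12,-1,0]], spin=[0,0,0,0,0,0,0,0])

```text
time: 20.55
tool_pos: [0.4956, -0.0766, 0.1614]
tool_rot: [-21.5, 89.9, -18.2]
wrist_force: [-1.0, 0.0, -0.7]
finger_gap: 0.0919
```

Run:
```python
from h import *
go([.49,-.0247,.12],3.3)
c=imaging.camera("wrist"); cv2.imwrite("pics/w10.png",c["color"])
c=imaging.camera("scene"); cv2.imwrite("pics/s10.png",cv2.resize(c["color"][110:240,180:320],None,fx=5,fy=4.5))
c=imaging.camera("top"); cv2.imwrite("pics/t10.png",c["color"])
```

```text
t 20.55 pos [ 0.4956 -0.0766  0.1614] jaw 3.3 -> shift cm [ 4.14  5.21 -0.26] spin 0.0003 F [-1.   0.  -0.7] gap 0.0919 j [-18.  21.  97.  -0.  63. -21.]
```

View pics/w10.png

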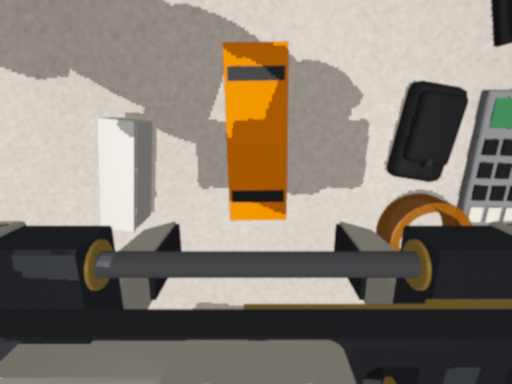

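View pics/t10.png

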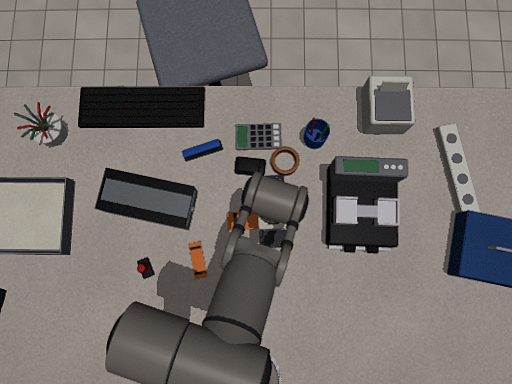

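The plate lies flat on the block: in the wrist view it spans (223,42) to (288,219). I'll measure its centre.

Run:
```python
from h import *
c=imaging.camera("wrist"); m=cv2.morphologyEx(orange(c),cv2.MORPH_CLOSE,np.ones((11,11)))
k=[k for k in blobs(m,500) if cv2.boundingRect(k)[0]<260<sum(cv2.boundingRect(k)[::2])][0]
X=onz(c,k.reshape(-1,2),.055)[:,:2]
R=cv2.minAreaRect((X*1000).astype(np.float32)); print(R)
u,s,v=np.linalg.svd(X-X.mean(0)); 
d=c["depth"]; ys,xs=np.nonzero(cv2.erode(orange(c),np.ones((5,5)))); kk=(xs>200)&(xs<300); ys,xs=ys[kk],xs[kk]
o,q=ray(c,np.c_[xs,ys]); W=o+q*d[ys,xs][:,None]; print("plane",np.linalg.lstsq(np.c_[W[:,:2]-W[:,:2].mean(0),np.ones(len(W))],W[:,2],rcond=None)[0])
# tray from top, clicking on crop2 walls outer top
t=imaging.camera("top"); im=t["color"]
cv2.imwrite("pics/t11.png",cv2.resize(im[185:240,325:410],None,fx=9,fy=9,interpolation=cv2.INTER_CUBIC))
```

```text
((491.640380859375, -25.455482482910156), (54.10992431640625, 155.7488250732422), 4.4149956703186035)
plane [-0.02015901  0.01072526  0.05566756]
```

View pics/t11.png

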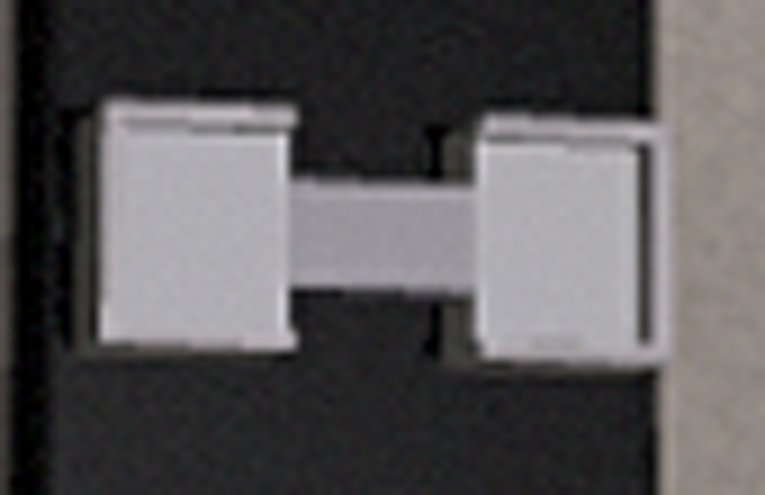

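Run:
```python
from h import *
t=imaging.camera("top")
f=lambda L,z:onz(t,[(325+(x+.5)/9-.5,185+(y+.5)/9-.5) for x,y in L],z).round(4)
print("bridge",f([(292,180),(292,290),(475,184),(475,294)],.125))
print("mid",f([(383,236)],.125))
w=f([(102,100),(668,122),(98,350),(668,362)],.135); print("outer walls",w,w.mean(0))
print("gaps edges",f([(296,104),(484,115),(296,350),(480,358)],.135))
for a,b in((0,1),(2,3)): d=w[a]-w[b]; print(np.degrees(np.arctan2(d[1],d[0])))
go([.4916,-.0255,.043],4.4)
```

```text
bridge [[ 0.5329 -0.3319  0.125 ]
 [ 0.497  -0.3309  0.125 ]
 [ 0.532  -0.3916  0.125 ]
 [ 0.496  -0.3904  0.125 ]]
mid [[ 0.5148 -0.361   0.125 ]]
outer walls [[ 0.5573 -0.2688  0.135 ]
 [ 0.5513 -0.4526  0.135 ]
 [ 0.4762 -0.2658  0.135 ]
 [ 0.4734 -0.4493  0.135 ]] [ 0.51455  -0.359125  0.135   ]
gaps edges [[ 0.5564 -0.3317  0.135 ]
 [ 0.5532 -0.3927  0.135 ]
 [ 0.4766 -0.3295  0.135 ]
 [ 0.4744 -0.3886  0.135 ]]
88.13029030753921
89.12579981797548
t 20.85 pos [ 0.4951 -0.0763  0.1601] jaw 3.3 -> shift cm [11.71  5.08 -0.03] spin -0.0186 F [-0.3  1.2  0. ] gap 0.0916 j [-18.  21.  97.  -0.  63. -21.]
```

move_arm(translation=[[0,2,0],[0,4.5,0],[0.5,5.1,0],[3,5.1,0],[6,5.1,0],[8.5,5.1,0],[10.2,5.1,0],[11.3,5.1,0],[11.7,5.1,0],[11.7,5.1,0],[11.7,5.1,0]], spin=[-0.01,-0.018,-0.018,-0.018,-0.018,-0.018,-0.018,-0.018,-0.018,-0.018,-0.018])

```text
time: 21.77
tool_pos: [0.4928, -0.0259, 0.0442]
tool_rot: [-78.2, 90.0, -73.9]
wrist_force: [0.0, 0.4, 0.1]
finger_gap: 0.0919
```

Run:
```python
from h import *
go([.4916,-.0255,.043],4.4)
```

```text
t 21.77 pos [ 0.4928 -0.0259  0.0442] jaw 4.4 -> shift cm [ 0.12  0.05 -0.12] spin -0.0008 F [0.  0.4 0.1] gap 0.0919 j [-12.  30. 105.  -0.  45. -16.]
```

move_arm(translation=[[0.05,0.05,-0.1],[0.05,0.05,-0.1],[0.05,0.05,-0.1],[0.05,0.05,-0.1],[0.05,0.05,-0.1],[0.05,0.05,-0.1],[0.05,0.05,-0.1],[0.05,0.05,-0.1],[0.05,0.05,-0.1],[0.05,0.05,-0.1]], spin=[0,0,0,0,0,0,0,0,0,0], claw=0, newtons=30)

```text
time: 22.6
tool_pos: [0.4918, -0.0253, 0.0438]
tool_rot: [-23.7, 90.0, -19.4]
wrist_force: [-0.3, 0.2, 2.9]
finger_gap: 0.0552
```

move_arm(translation=[[-0.3,0,0],[-1,0,0],[-2,0,0],[-4,0,0],[-7,0,0],[-10,0,0],[-13,0,0],[-15.5,0,0],[-16.5,0,0],[-17,0,0],[-17,0,0]], spin=[0,0,0,0,0,0,0,0,0,0,0])

```text
time: 23.52
tool_pos: [0.4919, -0.0253, 0.2151]
tool_rot: [-18.2, 89.8, -13.8]
wrist_force: [0.1, -0.8, -1.6]
finger_gap: 0.0553
```

Run:
```python
from h import *
go([.5147,-.361,.205],-1.2)
c=imaging.camera("wrist"); cv2.imwrite("pics/w12.png",c["color"]); P,r,s=tool(); d=c["depth"]
m=orange(c); m[225:]=0
m=cv2.erode(m,np.ones((3,3)))
ys,xs=np.nonzero(m); k=(xs>190)&(xs<320); ys,xs=ys[k],xs[k]
o,q=ray(c,np.c_[xs,ys]); X=((o+q*d[ys,xs][:,None])-P)@r
k=np.abs(X[:,0]+.0125)<.02; X=X[k]
co=np.linalg.lstsq(np.c_[X[:,1:],np.ones(len(X))],X[:,0],rcond=None)[0]; print("slope",co,"far end y",X[:,1].max())
for lo,hi in((.02,.035),(.06,.075)):
    b=X[(X[:,1]>lo)&(X[:,1]<hi)]; print("midline z",(b[:,2].min()+b[:,2].max())/2)
```

```text
t 23.52 pos [ 0.4919 -0.0253  0.2151] jaw 4.4 -> shift cm [  1.04 -33.65  -0.28] spin 0.0970 F [ 0.1 -0.8 -1.6] gap 0.0553 j [-12.  17.  93.  -0.  70. -16.]
slope [ 3.54690745e-04  9.59575205e-05 -1.23139977e-02] far end y 0.07752537914717801
midline z 0.0002492110410763325
midline z 0.01216050897755918
```

View pics/w12.png

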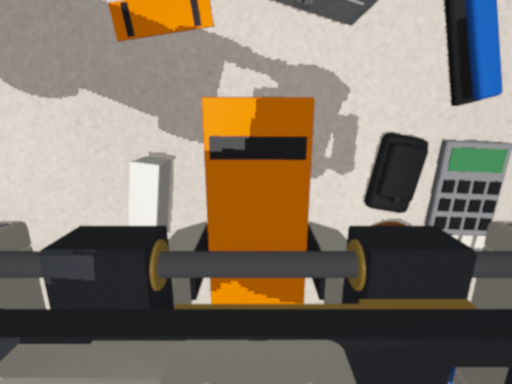

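The plate is held by its middle and flat (slope below 0.001). I'll carry it over the tray.

move_arm(translation=[[0,-0.7,0],[0,-2,0],[0,-4,0],[0,-6.5,0],[0,-9,0],[0,-11.5,0],[0,-14,0],[0,-16.5,0],[0,-19,0],[0,-21.5,0],[0,-24,0],[0,-26.5,-0.2],[0,-29,-0.2],[0,-31,-0.2],[0,-32.7,-0.2],[0,-33.5,-0.2],[0,-33.6,-0.2],[0,-33.6,-0.2],[0,-33.6,-0.2],[0,-33.6,-0.2]], spin=[0,0,0.01,0.02,0.03,0.04,0.05,0.06,0.07,0.08,0.09,0.097,0.097,0.097,0.097,0.097,0.097,0.097,0.097,0.097])

```text
time: 25.23
tool_pos: [0.5152, -0.3593, 0.2136]
tool_rot: [120.1, 90.0, 119.0]
wrist_force: [-0.5, -0.3, -1.2]
finger_gap: 0.0553
```

Run:
```python
from h import *
go([.5147,-.361,.16],-1.2)
for n in("wrist","top","scene"):
    c=imaging.camera(n); im=c["color"]
    if n=="top": im=cv2.resize(im[140:260,310:420],None,fx=5,fy=5)
    if n=="scene": im=cv2.resize(im[190:330,100:240],None,fx=4,fy=4)
    cv2.imwrite(f"pics/{n}13.png",im)
```

```text
t 25.23 pos [ 0.5152 -0.3593  0.2136] jaw -1.1 -> shift cm [ 5.36 -0.17 -0.05] spin 0.0010 F [-0.5 -0.3 -1.2] gap 0.0553 j [-42.  31.  71.   0.  78. -41.]
```

View pics/wrist13.png

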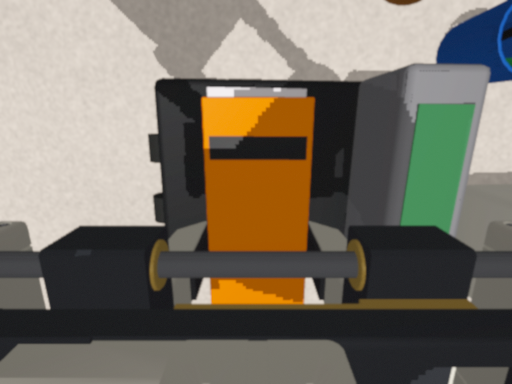

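View pics/scene13.png

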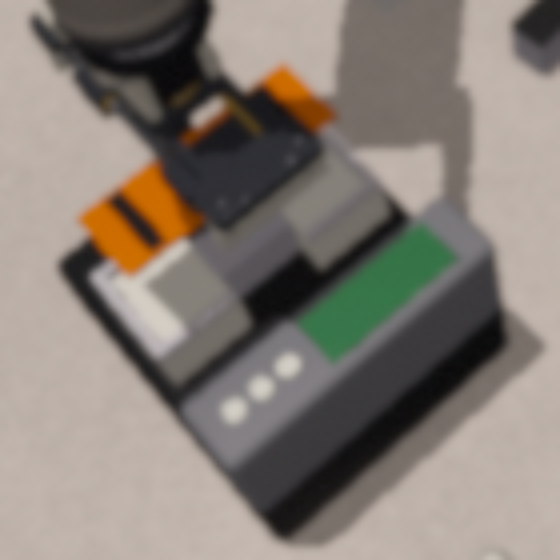

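Run:
```python
from h import *
c=imaging.camera("wrist")
print(onz(c,[(206,90),(307,90),(257,88)],.135))
a=np.radians(88.8); U2=np.array([np.cos(a),np.sin(a),0]); V2=np.array([-U2[1],U2[0],0]); T=np.array([.5147,-.361,.135])
print(proj(c,[T+U2*s+V2*w for s in(.085,.0915) for w in(.0395,.033,-.033,-.0395)]).round(1))
cv2.imwrite("pics/w14.png",cv2.resize(c["color"][70:130,180:340],None,fx=5,fy=5,interpolation=cv2.INTER_CUBIC))
```

```text
[[ 0.47665144 -0.26978912  0.135     ]
 [ 0.55582513 -0.27133076  0.135     ]
 [ 0.5166678  -0.26909437  0.135     ]]
[[206.9  97.2]
 [215.1  97.3]
 [298.8  97.4]
 [307.   97.4]
 [206.5  88.5]
 [214.8  88.5]
 [299.1  88.6]
 [307.4  88.7]]
```

View pics/w14.png

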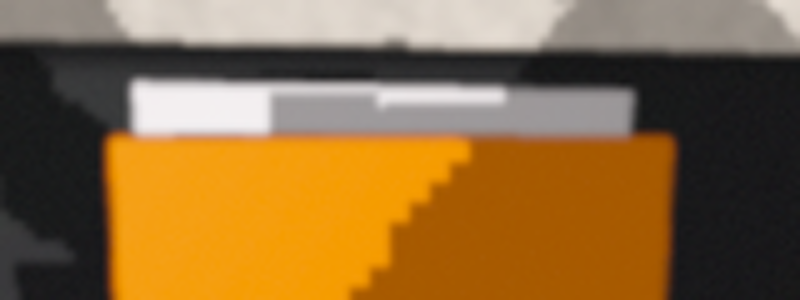

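The predicted tray wall columns (206 to 307) match. The y offset is about 2 mm, and the current pose already allows for it. Lower most of the way.

move_arm(translation=[[0.5,0.05,-0.05],[1.5,0.05,-0.05],[3,0.05,-0.05],[4.5,0.05,-0.05],[5.8,0.05,-0.05],[6.8,0.05,-0.05],[7.4,0.05,-0.05],[7.6,0.05,-0.05],[7.6,0.05,-0.05],[7.6,0.05,-0.05]], spin=[-0.007,-0.007,-0.007,-0.007,-0.007,-0.007,-0.007,-0.007,-0.007,-0.007])

```text
time: 26.27
tool_pos: [0.5149, -0.3602, 0.1382]
tool_rot: [-43.7, 89.9, -44.5]
wrist_force: [0.1, -0.9, -1.1]
finger_gap: 0.0553
```

Run:
```python
from h import *
go([.5147,-.359,.1177],-.7)
for n in("wrist","top","scene"):
    c=imaging.camera(n); im=c["color"]
    if n=="wrist": print(onz(c,[(206,90)],.135)); T=np.array([.5147,-.3595,.135]); print(proj(c,T+np.array([[-.033,.085,0],[.033,.085,0],[-.0395,.0915,0],[.0395,.0915,0]])).round())
    if n=="scene": im=cv2.resize(im[190:330,100:240],None,fx=4,fy=4)
    cv2.imwrite(f"pics/{n}15.png",im)
```

```text
t 26.27 pos [ 0.5149 -0.3602  0.1382] jaw -0.8 -> shift cm [ 2.05  0.12 -0.02] spin -0.0018 F [ 0.1 -0.9 -1.1] gap 0.0553 j [-42.  35.  77.  -0.  68. -41.]
[[ 0.48852575 -0.27693918  0.135     ]]
[[193.  85.]
 [317.  84.]
 [180.  72.]
 [330.  70.]]
```

View pics/wrist15.png

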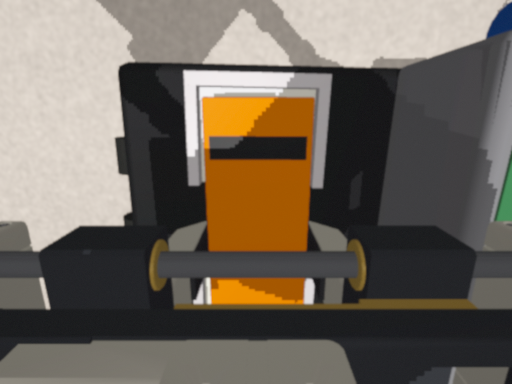

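View pics/scene15.png

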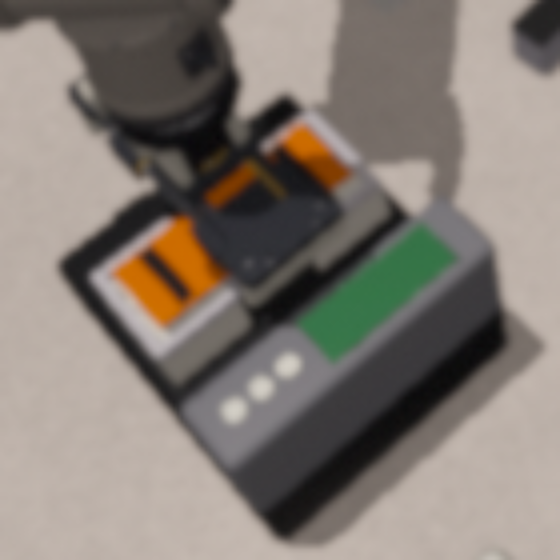

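move_arm(translation=[[0.3,0.06,0.08],[0.7,0.06,0.08],[1.1,0.06,0.08],[1.5,0.06,0.08],[1.7,0.06,0.08],[1.8,0.06,0.08],[1.8,0.06,0.08],[1.8,0.06,0.08]], spin=[0,0,0,0,0,0,0,0])

```text
time: 27.08
tool_pos: [0.5155, -0.3594, 0.1196]
tool_rot: [-59.4, 90.0, -60.2]
wrist_force: [-0.5, 0.5, -0.9]
finger_gap: 0.0553
```

move_arm(translation=[[0.1,0,0],[0.1,0,0],[0.1,0,0]], spin=[0,0,0])

```text
time: 27.33
tool_pos: [0.5156, -0.3595, 0.1188]
tool_rot: [-43.5, 90.0, -44.3]
wrist_force: [0.7, 0.3, 0.4]
finger_gap: 0.0551
```

move_arm(translation=[[0.1,0,0],[0.1,0,0],[0.1,0,0]], spin=[0,0,0])

```text
time: 27.58
tool_pos: [0.5156, -0.3595, 0.1188]
tool_rot: [-46.2, 89.9, -47.0]
wrist_force: [-1.8, 1.2, 5.5]
finger_gap: 0.0556
```

Run:
```python
from h import *
c=imaging.camera("wrist"); cv2.imwrite("pics/w16.png",c["color"])
```

```text
(no output)
```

View pics/w16.png

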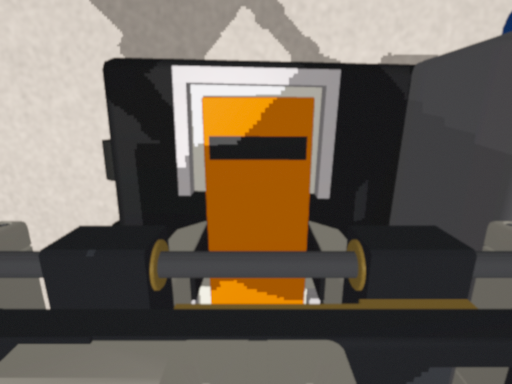

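The plate is inside the walls with about 5 mm to each side, and contact is felt. Relieve, release and retreat.

move_arm(translation=[[-0.1,0,0],[-0.1,0,0],[-0.1,0,0]], spin=[0,0,0])

```text
time: 27.88
tool_pos: [0.5155, -0.3594, 0.1188]
tool_rot: [-46.5, 90.0, -47.3]
wrist_force: [0.8, -0.1, 1.9]
finger_gap: 0.0555
```

move_arm(translation=[[0,0,0],[0,0,0],[0,0,0],[0,0,0],[0,0,0],[0,0,0],[0,0,0],[0,0,0],[0,0,0],[0,0,0]], spin=[0,0,0,0,0,0,0,0,0,0], claw=1)

```text
time: 28.72
tool_pos: [0.5154, -0.3593, 0.1186]
tool_rot: [-53.7, 90.0, -54.5]
wrist_force: [-0.2, -0.0, -0.2]
finger_gap: 0.0917
```

move_arm(translation=[[-0.5,0,0],[-1.5,0,0],[-3.5,0,0],[-6,0,0],[-8.5,0,0],[-10,0,0],[-12,-3,0],[-12,-6,0],[-12,-8,0],[-12,-9,0],[-12,-9,0],[-12,-9,0]], spin=[0,0,0,0,0,0,0,0,0,0,0,0])

```text
time: 29.72
tool_pos: [0.514, -0.4488, 0.2385]
tool_rot: [108.6, 89.9, 107.7]
wrist_force: [-0.2, 0.9, 0.5]
finger_gap: 0.092
```

Run:
```python
from h import *
go([.5147,-.359,.25],-.7)
for n in("wrist","top","scene"):
    c=imaging.camera(n); im=c["color"]
    if n=="wrist":
        m=cv2.morphologyEx(orange(c),cv2.MORPH_CLOSE,np.ones((11,11)))
        k=max(blobs(m,500),key=cv2.contourArea); X=onz(c,k.reshape(-1,2),.13)[:,:2]; print(cv2.minAreaRect((X*1000).astype(np.float32)))
        d=c["depth"]; ys,xs=np.nonzero(cv2.erode(orange(c),np.ones((5,5))))
        o,q=ray(c,np.c_[xs,ys]); W=o+q*d[ys,xs][:,None]; W=W[abs(W[:,2]-.13)<.02]; print("plane",np.linalg.lstsq(np.c_[W[:,:2]-W[:,:2].mean(0),np.ones(len(W))],W[:,2],rcond=None)[0])
    if n=="scene": im=cv2.resize(im[190:330,100:240],None,fx=4,fy=4)
    cv2.imwrite(f"pics/{n}17.png",im)
```

```text
t 29.72 pos [ 0.514  -0.4488  0.2385] jaw -0.8 -> shift cm [-1.14  8.98 -0.06] spin -0.0023 F [-0.2  0.9  0.5] gap 0.0920 j [-48.  37.  57.   0.  86. -47.]
((515.0236206054688, -363.0028991699219), (150.99920654296875, 56.55290222167969), 88.86222839355469)
plane [-0.00288717 -0.0001426   0.12984516]
```

View pics/wrist17.png

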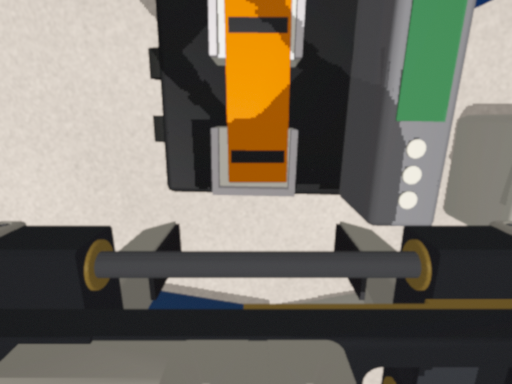

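View pics/top17.png

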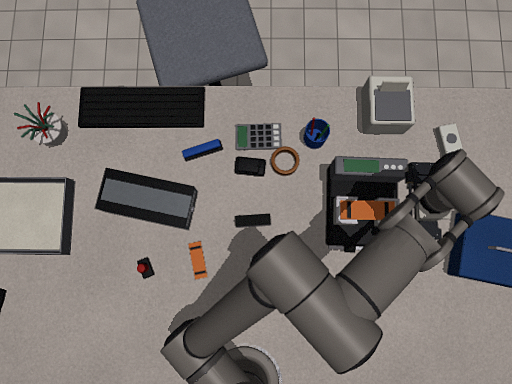

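The plate lies flat between the tray walls: wrist view (227,0) to (290,183), plate top at z 0.130. The bystanders are where they were, so I hand in.

```bash
python3 -c "
from bench import bot
print(bot.get_state()['wrist_force']); print(bot.sign_off())"
```

```text
[0.55760031 0.11553447 0.11885344]
the job is handed in; nothing more can be done
None
```

The orange plate is lying flat in the feed tray, released, and the job is handed in at about 30 s of the 69 s allowed. I pushed it from behind until it overhung the open end by about 58 mm and lifted it by the overhang. I then rested it on the black rubber-topped block and let go, took it again by its middle, lowered it into the tray until it touched the floor, and released it.

**Last checks:**
- **Flat and seated:** the plate top was at z = 0.1298 against 0.130 for seated, with slope under 0.003 rad.
- **Inside the walls:** there was about 5 mm of clearance to the walls in the wrist view. The measured centre was about (0.515, -0.363), against my tray estimate of (0.515, -0.360). The far end of the plate was cut off in that picture, so its y is less certain.
- **Arm clear:** wrist force was near zero, with the arm well clear of the plate and tray.
- **Desk items:** all the small things looked unmoved in the top view. I judged this by eye, not by measurement.

**One thing disagreed:** the fingertips were about level with the reported tool point, not 22 mm ahead of it. The first push therefore passed over the plate without moving it. I found the real tip height by touching the groove floor and used it from then on.

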